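Pack a wooden play set for dispatch

ROBOT

A 6-joint arm with a two-finger parallel gripper is mounted at the origin on the work surface. World frame = base frame: x ahead of the robot, y to its left, z up, the work surface at z = 0. Lengths are in mm, angles in degrees, forces in N, time in s.
With the tool pointing down it reaches from about 350 to 850 mm from the base axis. Payload 8.1 kg.
Tool frame: the origin (TCP) lies midway between the tips of the shut fingers; the grasp point (between the pads) lies grip_depth behind it (grip_depth is the distance from the TCP to the grasp point, in mm); z points along the fingers, y is the line along which they close (so a half turn about z gives the same grasp; the last joint's range is limited). The gripper opens to 85 mm and grips with 20 to 120 N. Pads are 22 mm wide; open, the fingers measure 114 mm over their backs; the gripper's body (76 mm by 85 mm) begins 54 mm behind the grasp point. The pads swing forward as they close: fully open they stand 13 mm farther back than shut.
Start: joints at [64.378, 7.471, 85.268, -0, 87.261, -4.893], TCP at [212.354, 561.169, 231.292] pointing down, gripper open.
Joint ranges: [-169.43, 169.43], [-51.17, 129.36], [1.28, 143.12], [-76.62, 256.62], [0, 156.53], [-152.29, 152.29]. Speed limits (degrees/s): [136.94, 136.94, 159.86, 180, 180, 180].

INTERFACE

Orientations are given as [roll, pitch, yaw] about the fixed x, y, z axes, in that order (R = Rz(yaw) Ry(pitch) Rx(roll)).
In Python, from bench import sense, snapshot, hand_in, grip_depth gives the robot as it stands. The module is installed in compiled form; this text tells all that it offers.
- The arm moves only by the tool apply_moves, never from a script. Its argument "series" is text: rows parted by semicolons, each of 5 numbers parted by spaces: the shift along the tool's x, y, z each as a share of 0.3 m, from -1 to 1, then the turn about the tool's z as a share of 2 rad, from -1 to 1, then the gripper's target within -1 to 1 (shut at 1, half-way at 0, fully open at -1). In form: tx ty tz twist gripper; .... A call has 1 to 5 rows; each row shifts and turns the commanded pose from where the row before left it, along the tool's axes as they then stand; what a row does not reach is not made up. A row lasts 1/12 s, in which the tool goes at most 41.7 mm and 7.16 degrees, less where a joint would pass 70% of its speed; a pose out of reach is approached as far as the arm can. A call with a number of a shift or a turn outside -1 to 1 is refused whole. A call with a gripper value outside its range is refused whole. The fingers move at their own pace and stop on an object; "squeeze" is the grip in N (left out, the last holds). Time passes only in rows, so rows that do not move let the fingers close. It gives the time, the measured TCP pose, the force, the opening and the grip force at its end, in the units of the state.
- sense(): the state, without advancing time (a new reading comes with each control period).
- snapshot(name): name is "scene" or "top" or "wrist"; returns a dict with "frame" (400x640x3 uint8, blue, green, red), "depth" (400x640 float32, mm along the optical axis (not along the pixel's ray), 0 where there is no reading), "intrinsics" (3x3 intrinsics, pixels), "extrinsics" (4x4, takes a point from camera to world coordinates); the wrist camera has in their place "tool_from_camera" (4x4, takes a point from camera to tool coordinates, whose origin is the TCP and whose axes are the flange's). Camera axes: x right, y down, z forward; pixel columns grow to the right and rows downward; lengths in mm; the calibration is good to about 2 mm. A picture is of the moment at which its call begins: read the wrist's pose just before it.
- hand_in(): hands the job in; it is judged then, once.
The state is a dict: "time": time; "joint_pos": joint angles; "qd": joint speeds; "joint_efforts": joint torques, N m; "tool_pos": TCP position; "tcp_rot": TCP orientation; "ft_force": force on the tool from outside, world axes, zero at the start; "wrist_torque": the same for the moment, N m; "finger_gap": finger opening in mm; "grip_force": force on a finger pad.
Only numpy, scipy, OpenCV 4.12 (cv2) and the standard library are available. Lean on these libraries where they do the work, as an engineer would, in place of code of your own. Each camera call takes 0.05 s, during which the arm holds its last target. There are 200 camera calls.

TASK

Pack the wooden play set. Turn every puzzle piece that is on the table to match its own pocket in the case and let it drop fully home, flat on the pocket's floor, and put every small toy (car, house, boat) that is there into the toy bay; then swing the keeper shut over the bay; last, take the lock pin from its stand and push it down fully into the lock hole through the hole in the keeper's end. Leave the glue bottle, the brush and the sanding block where they are.

Things in the scene. Friction and masses are not known exactly. Their poses are not given: they have to be found in the camera images.
- big: loose wooden puzzle piece, a 56 mm round with one flat cut off; 45 mm from the flat to the round side (flat at x = +22.5 mm, rounding centred at x = +5.5 mm). 12 mm thick, lower edge bevelled 2 mm, with a grip bar on top (30 mm along x, 14 mm wide along y, 12 to 36 mm above the underside). 50 g. Origin at the underside, beneath the bar's centre; z up. May be absent.
- small: loose wooden puzzle piece, a 42 mm round with one flat cut off; 34 mm from the flat to the round side (flat at x = +17 mm, rounding centred at x = +4 mm). 12 mm thick, lower edge bevelled 2 mm, with a grip bar on top (30 mm along x, 14 mm wide along y, 12 to 36 mm above the underside). 50 g. Origin at the underside, beneath the bar's centre; z up. May be absent.
- arch: loose wooden puzzle piece, a 40 mm wide, 52 mm long arch: half-round end at x = -26 mm, flat end with square corners at x = +26 mm. 12 mm thick, lower edge bevelled 2 mm, with a grip bar on top (30 mm along x, 14 mm wide along y, 12 to 36 mm above the underside). 50 g. Origin at the underside, beneath the bar's centre; z up. May be absent.
- drop: loose wooden puzzle piece, a drop: a 42 mm round (centred at x = -7.5 mm) drawn out to a blunt point; 51 mm long, the 8 mm wide tip at x = +23 mm. 12 mm thick, lower edge bevelled 2 mm, with a grip bar on top (30 mm along x, 14 mm wide along y, 12 to 36 mm above the underside). 50 g. Origin at the underside, beneath the bar's centre; z up. May be absent.
- pocket_big: fixed pocket in the case's puzzle half, outline of the large flatted disc with 1.5 mm play all round, 12 mm deep, in a square plywood tile; the four tiles lie edge to edge (74 mm pitch) in any order. Origin on the pocket's floor; a piece that is home has the same position and axes as its pocket.
- pocket_small: fixed pocket in the case's puzzle half, outline of the small flatted disc with 1.5 mm play all round, 12 mm deep, in a square plywood tile; the four tiles lie edge to edge (74 mm pitch) in any order. Origin on the pocket's floor; a piece that is home has the same position and axes as its pocket.
- pocket_arch: fixed pocket in the case's puzzle half, outline of the arch piece with 1.5 mm play all round, 12 mm deep, in a square plywood tile; the four tiles lie edge to edge (74 mm pitch) in any order. Origin on the pocket's floor; a piece that is home has the same position and axes as its pocket.
- pocket_drop: fixed pocket in the case's puzzle half, outline of the drop piece with 1.5 mm play all round, 12 mm deep, in a square plywood tile; the four tiles lie edge to edge (74 mm pitch) in any order. Origin on the pocket's floor; a piece that is home has the same position and axes as its pocket.
- car: loose wooden toy car, 48 mm long (x), 22 mm wide (y), 30 mm high, sides flat up to 18 mm, cabin above it 26 x 20 mm; 40 g. Origin at the centre of the underside, z up. May be absent.
- house: loose wooden toy house, 30 mm long (x), 22 mm wide (y), walls 18 mm high, gable roof ridge (along x) at 30 mm, eaves 23 mm wide; 35 g. Origin at the centre of the underside. May be absent.
- boat: loose wooden toy boat, 48 mm long (x, bow at +26 mm), hull 22 mm wide (y) with flat sides 16 mm high, cabin to 28 mm; 35 g. Origin at the underside, beneath the middle. May be absent.
- bay (a point): centre of the inner floor (6 mm above the table) of the open toy bay of the case, along its +y side: 148 mm along x by 76 mm along y inside, its walls reach 34 mm above this floor. +x: from the keeper's pivot to the lock block, +y: away from the puzzle half. The case (164 x 248 mm, puzzle half 18 mm high) is fixed.
- keeper (a joint): angle of the keeper, a wooden batten (22 mm wide, 8 mm thick, underside 42 mm above the table) that turns level about an upright pivot: 0 rad = shut against a stop, lying along the bay's +x over its middle, the hole in its end above the lock hole; grows as it swings out, anticlockwise from above, to 1.6. Stays where it is left (friction about 0.06 N m).
- keeper_pivot (a point): on the keeper's pivot axis, at the batten's underside; 94 mm before the bay's centre along its -x. The batten's end hole is 191 mm from it. Axes turn with the keeper: +x along the batten.
- keeper_knob (a point): on the axis of the upright round wooden knob of the keeper (16 mm across, 28 mm high), 14 mm above the batten's top face and 14 mm below the knob's top; 115 mm from the pivot.
- pin: loose wooden lock pin, upright in its stand at the start: shaft 8 mm across with a 1 mm bevelled foot, 68 mm long overall, round head 20 mm across in the top 14 mm; 20 g. Origin at the foot, z up along the pin.
- pin_stand: fixed wooden stand of the pin, 44 x 44 x 30 mm with a hole 10.5 mm wide and 25 mm deep. Origin at the centre of its underside.
- lock_hole (a point): mouth of the round hole in the top of the lock block (30 x 30 mm, 40 mm high) just outside the far end of the bay: 10 mm wide, 30 mm deep, straight down. With the keeper shut the batten's end, 14 mm hole in it, lies over this mouth, from 2 to 10 mm above it.
- glue: bystander: white glue bottle, 56 mm across, 110 mm high, standing. Origin at the underside.
- dust_brush: bystander: hand brush lying on the table.
- sanding_block: bystander: cork sanding block, 75 x 50 x 28 mm. Origin at the underside.
Things that resemble listed ones, but are neither listed nor needed, are in the scene too. Leave any yellow look-alike of the boat alone.

How it is judged:
By the outcome, as a careful person would: the job done as asked, in the order asked, and still so for the second after the job is handed in, with the robot touching nothing.
Of big, small, arch, drop only 2 to 4 are there at a start; the rules pass over those that are not, and their reading is None.
Of car, house, boat only 1 to 2 are there at a start; the rules pass over those that are not, and their reading is None.
At some moment in a run one of big, small, arch, drop, car, house, boat may be knocked a few centimetres aside while the robot is not near it.
It also fails if it takes over 210 s, if anything falls off the work surface, if the arm or the gripper's body presses on something with over 40 N, if the wrist force passes 120 N, or if a joint passes its speed limit or range.

## Working session

There is one attempt and no reset: what is moved stays moved. The work goes in short steps, Python scripts to look and compute and a tool call to move; the robot and the scene stay as the last step left them, time stands still between calls to the robot, and variables do not carry over. Pictures are saved under pics/ and viewed, at most 14 in all, crops included, and the job is handed in when it is done.

Besides the shell and the picture viewer there is one more tool, called after "Emit:" as name(argument=value, ...) on one line, values as JSON. apply_moves: Moves the arm, as the interface text tells. Its arguments: {"type":"object","properties":{"series":{"type":"string"},"squeeze":{"type":"number"}},"required":["series"]}

```bash
mkdir -p pics; cat > h.py <<'E'
import numpy as np, cv2
from bench import sense, snapshot, hand_in, grip_depth
E
python3 - <<'E'
from h import *
s=sense(); print(s, grip_depth)
for n in ("scene","top"):
    d=snapshot(n); cv2.imwrite(f"pics/{n}0.png",d["frame"]); np.savez(f"{n}0.npz",**d); print(n,d["intrinsics"],d["extrinsics"])
E
```

```text
{'time': 0.0, 'joint_pos': array([ 6.43785490e+01,  7.51585016e+00,  8.53297997e+01,  1.17707698e-03,
        8.72613182e+01, -4.89182563e+00]), 'qd': array([ 0.02001549,  0.04521053,  0.10209616, -0.03126706,  0.03325787,
        0.00500806]), 'joint_efforts': array([ 7.00832697e-04, -5.69386089e+01, -5.00570726e+01,  9.58537203e-05,
        1.44327982e-02, -1.32480599e-05]), 'tool_pos': array([212.09551143, 560.6722887 , 230.23170807]), 'tcp_rot': array([-1.79893522e+02, -1.02930168e-02,  1.59270308e+02]), 'ft_force': array([ 0.23788554,  0.08647083, -0.05100583]), 'wrist_torque': array([-0.0026739 , -0.00914057, -0.02452535]), 'grip_force': 0.0, 'finger_gap': 85.43733668518672} 18.700000000000003
scene [[382.44832445   0.         317.53287336]
 [  0.         382.44832445 197.06845218]
 [  0.           0.           1.        ]] [[ 8.22693494e-01  5.04938613e-01 -2.61175060e-01  8.19438281e+02]
 [ 5.68463770e-01 -7.26714992e-01  3.85660812e-01 -4.23329407e+02]
 [ 4.93520420e-03 -4.65749200e-01 -8.84903004e-01  7.80320735e+02]
 [ 0.00000000e+00  0.00000000e+00  0.00000000e+00  1.00000000e+00]]
top [[412.74483422   0.         322.70044227]
 [  0.         412.74483422 201.43758322]
 [  0.           0.           1.        ]] [[ 1.29502300e-01 -9.71793320e-01  1.97096165e-01  3.89977346e+02]
 [-9.91576506e-01 -1.27374469e-01  2.34899541e-02 -1.17961427e+02]
 [ 2.27763888e-03 -1.98477929e-01 -9.80102711e-01  1.20205809e+03]
 [ 0.00000000e+00  0.00000000e+00  0.00000000e+00  1.00000000e+00]]
```

View pics/top0.png

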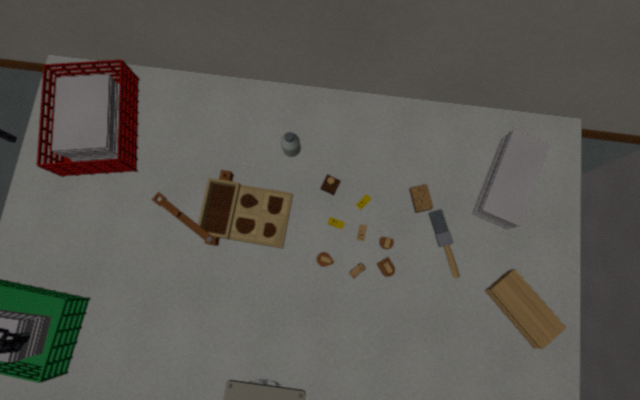

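View pics/scene0.png

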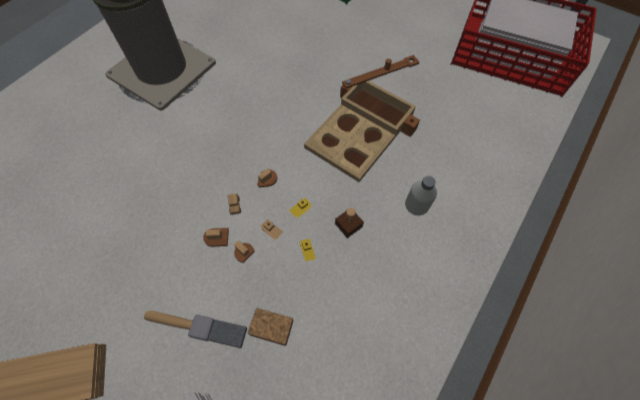

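```bash
python3 - <<'E'
from h import *
a=np.load("top0.npz")["frame"][160:290,145:410]; a=cv2.convertScaleAbs(a,alpha=1.5)
cv2.imwrite("pics/c1.png",cv2.resize(a,None,fx=3,fy=3,interpolation=cv2.INTER_CUBIC))
a=np.load("scene0.npz")["frame"][45:275,190:450]; a=cv2.convertScaleAbs(a,alpha=1.5)
cv2.imwrite("pics/c2.png",cv2.resize(a,None,fx=2.6,fy=2.6,interpolation=cv2.INTER_CUBIC))
E
```

```text
(no output)
```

View pics/c1.png

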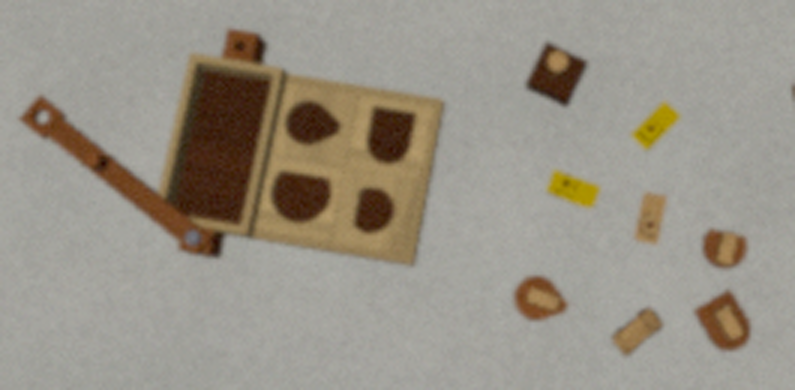

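View pics/c2.png

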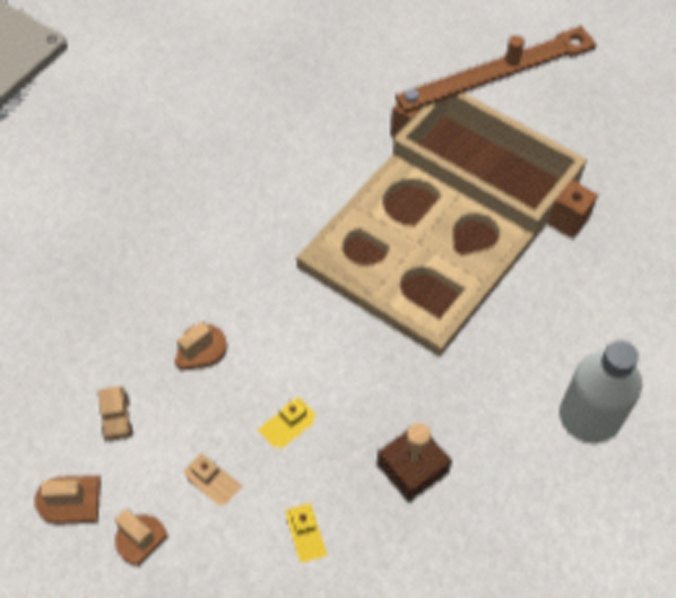

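```bash
cat >> h.py <<'E'
from scipy.spatial.transform import Rotation as Ro
def cast(px,K,T,z):
    px=np.atleast_2d(np.asarray(px,float)); r=np.c_[(px[:,0]-K[0,2])/K[0,0],(px[:,1]-K[1,2])/K[1,1],np.ones(len(px))]@T[:3,:3].T
    o=T[:3,3]; return o+r*((z-o[2])/r[:,2])[:,None]
def Ttool(s):
    T=np.eye(4); T[:3,:3]=Ro.from_euler('xyz',s["tcp_rot"],degrees=True).as_matrix(); T[:3,3]=s["tool_pos"]; return T
def wrist(name):
    s=sense(); d=snapshot("wrist"); T=Ttool(s)@d["tool_from_camera"]
    np.savez(name+".npz",frame=d["frame"],depth=d["depth"],K=d["intrinsics"],T=T); cv2.imwrite(f"pics/{name}.png",d["frame"])
    return d["frame"],d["depth"],d["intrinsics"],T
def wrap(a,p=360): return (a+p/2)%p-p/2
def go(x,y,z,yaw=None,s=None):
    """print tool-axes shift & twist still needed (twist applied AFTER shift), share units"""
    s=s or sense(); T=Ttool(s); d=T[:3,:3].T@(np.array([x,y,z])-T[:3,3]); n=int(np.ceil(np.linalg.norm(d)/41.6))or 1
    o=f"shift mm {d.round(1)} total {(d/300).round(4)} = {n} rows of {(d/300/n).round(4)}"
    if yaw is not None:
        t=-wrap(yaw-s["tcp_rot"][2]); m=int(np.ceil(abs(t)/7.1))or 1
        o+=f" | twist {t:.1f}deg = {m} rows of {np.deg2rad(t)/2/m:.4f}"
    print(o)
E
python3 - <<'E'
from h import *
d=np.load("top0.npz");K,T=d["intrinsics"],d["extrinsics"]
f=lambda u,v,z:print((u,v),cast([(145+u/3,160+v/3)],K,T,z)[0].round(0))
for n,u,v,z in [("drop",545,298,36),("arch",728,325,36),("small",727,248,36),("carq",637,330,20),("boat",650,218,20),("stand",556,75,30),("pocket drop",312,122,18),("p arch",390,135,18),("p big",302,196,18),("p small",373,210,18),("lockhole",240,46,40),("pivot",193,237,50),("end",42,117,50),("bay",220,145,6),("c",443,100,18),("c",413,264,18)]:
    print(n,end=" ");f(u,v,z)
dd=snapshot("wrist");print(dd["tool_from_camera"],dd["intrinsics"])
go(600,-100,330,159.27)
E
```

```text
drop (545, 298) [ 462. -122.   36.]
arch (728, 325) [ 459. -295.   36.]
small (727, 248) [ 530. -287.   36.]
carq (637, 330) [ 444. -212.   20.]
boat (650, 218) [ 551. -213.   20.]
stand (556, 75) [ 677. -106.   30.]
pocket drop (312, 122) [602. 125.  18.]
p arch (390, 135) [599.  47.  18.]
p big (302, 196) [529. 122.  18.]
p small (373, 210) [525.  52.  18.]
lockhole (240, 46) [664. 202.  40.]
pivot (193, 237) [474. 210.  50.]
end (42, 117) [568. 373.  50.]
bay (220, 145) [570. 213.   6.]
c (443, 100) [641.   1.  18.]
c (413, 264) [478.   6.  18.]
[[-7.72365639e-04 -9.62078190e-01 -2.72772724e-01  6.90752038e+01]
 [ 9.99999528e-01 -5.82234474e-04 -7.77974359e-04  4.76241490e-01]
 [ 5.89654480e-04 -2.72773196e-01  9.62078186e-01 -1.40835829e+02]
 [ 0.00000000e+00  0.00000000e+00  0.00000000e+00  1.00000000e+00]] [[324.56570406   0.         321.82565041]
 [  0.         324.56570406 202.7402626 ]
 [  0.           0.           1.        ]]
shift mm [-596.6 -480.8  -98.9] total [-1.9887 -1.6028 -0.3297] = 19 rows of [-0.1047 -0.0844 -0.0174] | twist 0.0deg = 1 rows of 0.0000
```

```bash
python3 -c "
from h import *
go(540,140,235,180)"
```

```text
shift mm [-455.5 -277.5   -4.2] total [-1.5185 -0.9249 -0.014 ] = 13 rows of [-0.1168 -0.0711 -0.0011] | twist -20.7deg = 3 rows of -0.0603
```

Emit:
apply_moves(series="-0.117 -0.071 0 0 -1;-0.117 -0.071 0 0 -1;-0.117 -0.071 0 0 -1;-0.117 -0.071 0 0 -1;-0.117 -0.071 0 0 -1")

```text
time: 0.57
tool_pos: [339.3, 397.8, 231.0]
tcp_rot: [-180.0, -0.0, 159.3]
ft_force: [0.8, 0.1, -0.4]
finger_gap: 85.5
grip_force: 0.0
```

Emit:
apply_moves(series="-0.117 -0.071 0 0 -1;-0.117 -0.071 0 0 -1;-0.117 -0.071 0 0 -1;-0.117 -0.071 0 0 -1;-0.117 -0.071 0 0 -1")

```text
time: 0.98
tool_pos: [466.0, 235.9, 231.2]
tcp_rot: [180.0, -0.0, 159.3]
ft_force: [0.7, 0.6, 0.1]
finger_gap: 85.1
grip_force: 0.0
```

Emit:
apply_moves(series="-0.117 -0.071 0 0 -1;-0.117 -0.071 0 0 -1;-0.117 -0.071 0 0 -1")

```text
time: 1.23
tool_pos: [541.9, 138.8, 231.1]
tcp_rot: [180.0, -0.0, 159.3]
ft_force: [0.4, 0.2, -0.0]
finger_gap: 85.1
grip_force: 0.0
```

Emit:
apply_moves(series="0 0 0 -0.06 -1;0 0 0 -0.06 -1;0 0 0 -0.06 -1;0 0 0 0 -1;0 0 0 0 -1")

```text
time: 1.65
tool_pos: [540.9, 140.6, 231.0]
tcp_rot: [-180.0, -0.0, 179.7]
ft_force: [-0.4, -0.0, 0.6]
finger_gap: 85.3
grip_force: 0.0
```

```bash
python3 -c "
from h import *
s=sense();print(s['tool_pos'],s['tcp_rot'])
wrist('w1')"
```

```text
[540.9299682  140.58277677 230.95670459] [-1.79993215e+02 -3.52572200e-02  1.79671633e+02]
```

View pics/w1.png

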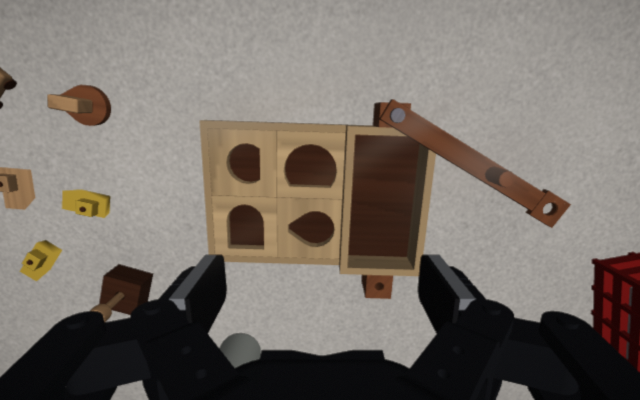

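```bash
cat >> h.py <<'E'
def cloud(D,K,T):
    v,u=np.mgrid[:D.shape[0],:D.shape[1]]; p=np.stack([(u-K[0,2])/K[0,0]*D,(v-K[1,2])/K[1,1]*D,D],-1)
    return p@T[:3,:3].T+T[:3,3]
E
python3 - <<'E'
from h import *
w=np.load("w1.npz"); P=cloud(w["depth"],w["K"],w["T"]); Z=P[...,2].copy(); Z[w["depth"]==0]=-99
print("table z",np.median(Z[20:100,200:350]))
f=w["frame"].astype(int)
def rect(m,zz,name):
    m=cv2.morphologyEx(m.astype(np.uint8),cv2.MORPH_OPEN,np.ones((3,3)));n,l,st,_=cv2.connectedComponentsWithStats(m);k=1+st[1:,4].argmax();m=(l==k).astype(np.uint8)
    cs,h=cv2.findContours(m,cv2.RETR_CCOMP,cv2.CHAIN_APPROX_NONE)
    for c,hh in zip(cs,h[0]):
        if len(c)<20: continue
        q=cast(c[:,0],w["K"],w["T"],zz)[:,:2].astype(np.float32); r=cv2.minAreaRect(q); M=cv2.moments(q.reshape(-1,1,2))
        print(name,"hole" if hh[3]>=0 else "outer",np.round(r[0],1),np.round(r[1],1),round(r[2],1),"centroid",round(M["m10"]/M["m00"],1),round(M["m01"]/M["m00"],1))
box=np.zeros(Z.shape,bool);box[100:300,190:450]=1
rect((Z>14)&(Z<22)&box,18,"puz"); rect((Z>36)&(Z<43)&box&(np.arange(640)[None]>330),40,"bay")
for u,v,z in [(397,115,50),(548,209,50),(379,286,40),(490,176,78)]: print((u,v),cast([(u,v)],w["K"],w["T"],z)[0].round(1),Z[v,u].round(1))
E
```

```text
table z -1.8182859572335985
puz outer [564.7  85.5] [155.7 163.2] 87.8 centroid 564.2 86.0
puz hole [604.8 129.7] [46.3 51.3] 33.1 centroid 602.8 129.5
puz hole [599.5  51.4] [45. 60.] 88.9 centroid 602.0 51.2
puz hole [529.6 127.9] [59.5 49.1] 87.7 centroid 531.5 127.4
puz hole [526.1  54.4] [37.3 45.4] 86.7 centroid 526.4 55.9
bay outer [581.6 208. ] [ 91.6 198.4] 87.7 centroid 596.3 204.4
bay hole [665.2 203.8] [ 9.6 12.3] 49.3 centroid 665.1 204.0
(397, 115) [476.2 213.1  50. ] 52.6
(548, 209) [571.3 374.7  50. ] -2.1
(379, 286) [665.4 205.4  40. ] 30.6
(490, 176) [530.6 295.4  78. ] 61.1
```

Emit:
apply_moves(series="0 -0.13 0 0 -1;0 -0.13 0 0 -1;0 -0.13 0 0 -1;0 -0.13 0 0 -1;0 -0.13 0 0 -1")

```text
time: 2.12
tool_pos: [540.4, -55.5, 231.5]
tcp_rot: [-180.0, 0.0, 179.7]
ft_force: [0.2, -0.2, 0.9]
finger_gap: 85.2
grip_force: 0.0
```

Emit:
apply_moves(series="0 -0.13 0 0 -1;0 -0.13 0 0 -1;0 -0.13 0 0 -1;0 -0.13 0 0 -1;0 0 0 0 -1")

```text
time: 2.53
tool_pos: [539.5, -216.6, 231.1]
tcp_rot: [-179.8, -0.0, 179.4]
ft_force: [0.7, -0.1, 0.1]
finger_gap: 85.3
grip_force: 0.0
```

Emit:
apply_moves(series="0 0 0 0 -1;0 0 0 0 -1")

```text
time: 2.7
tool_pos: [540.4, -210.0, 231.1]
tcp_rot: [180.0, -0.0, 179.7]
ft_force: [0.6, 0.4, -0.2]
finger_gap: 84.9
grip_force: 0.0
```

```bash
python3 -c "
from h import *
s=sense();print(s['tool_pos'],s['tcp_rot'])
wrist('w2')"
```

```text
[ 540.40502345 -210.00514762  231.10286865] [ 1.79964348e+02 -1.46657865e-02  1.79742195e+02]
```

View pics/w2.png

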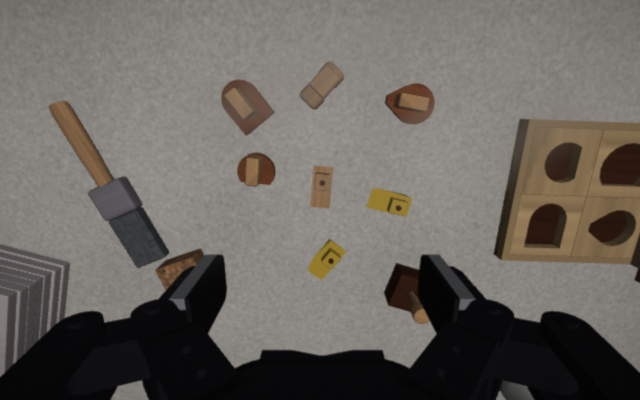

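```bash
cat > meas.py <<'E'
from h import *
def meas(wn,zb=30,zp=5,sel=None):
    w=np.load(wn+".npz"); P=cloud(w["depth"],w["K"],w["T"]); Z=P[...,2].copy(); Z[w["depth"]==0]=-99
    Z+= -np.median(Z[(abs(Z)<6)])
    for nm,m0,zz in (("low",(Z>4)&(Z<60),12),("bar",(Z>29)&(Z<42),36),("top",(Z>22)&(Z<33),29)):
        m=m0.copy(); m[300:]=0
        cs,_=cv2.findContours(m.astype(np.uint8),cv2.RETR_EXTERNAL,cv2.CHAIN_APPROX_NONE)
        for c in cs:
            if cv2.contourArea(c)<60: continue
            u=c[:,0].mean(0)
            q=cast(c[:,0],w["K"],w["T"],zz)[:,:2].astype(np.float32); r=cv2.minAreaRect(q)
            if max(r[1])>75: continue
            b=cv2.boxPoints(r); e=[b[1]-b[0],b[2]-b[1]]; L=max(e,key=np.linalg.norm); yaw=np.degrees(np.arctan2(L[1],L[0]))%180
            print(nm,"px",u.round(),"xy",np.round(r[0],1),"size",np.round(sorted(r[1]),1),"long-axis yaw",round(yaw,1))
if __name__=="__main__":
    import sys; meas(sys.argv[1])
E
python3 meas.py w2; python3 -c "
from h import *
go(460,-295,120,41)"
```

```text
low px [403. 284.] xy [ 675.6 -111.1] size [43.3 48.3] long-axis yaw 179.7
low px [178. 266.] xy [ 651.2 -386.7] size [27.6 71.2] long-axis yaw 128.5
low px [325. 259.] xy [ 645.2 -206.4] size [26.4 48.8] long-axis yaw 141.3
low px [388. 202.] xy [ 572.6 -132.7] size [24.5 48.3] long-axis yaw 75.8
low px [321. 186.] xy [ 554.5 -211. ] size [22.1 48.2] long-axis yaw 174.7
low px [255. 170.] xy [ 534.  -284.2] size [36.2 42. ] long-axis yaw 89.7
low px [411. 103.] xy [ 465.9 -114.9] size [41.5 48.8] long-axis yaw 115.7
low px [244. 104.] xy [ 463.7 -292.3] size [40.7 52.1] long-axis yaw 37.6
low px [321.  85.] xy [ 445.7 -210. ] size [24.  48.1] long-axis yaw 136.4
bar px [406. 289.] xy [ 667.7 -113.9] size [32.9 33.8] long-axis yaw 179.7
bar px [ 29. 276.] xy [ 658.1 -554.4] size [38.6 54.8] long-axis yaw 71.5
bar px [252. 171.] xy [ 531.9 -282.8] size [14.5 30.2] long-axis yaw 176.0
bar px [412. 102.] xy [ 463.3 -119.9] size [14.  30.4] long-axis yaw 79.5
bar px [238. 103.] xy [ 463.8 -291.8] size [14.6 30.2] long-axis yaw 37.5
bar px [324.  81.] xy [ 443.5 -207.3] size [18.8 24. ] long-axis yaw 136.1
top px [405. 288.] xy [ 670.5 -113.1] size [36.  37.1] long-axis yaw 179.7
top px [ 33. 273.] xy [ 659.6 -557.2] size [43.3 63. ] long-axis yaw 72.1
top px [176. 269.] xy [ 645.9 -382. ] size [25.7 58.1] long-axis yaw 128.5
top px [330. 258.] xy [ 636.  -200.7] size [17.3 19.2] long-axis yaw 141.6
top px [638. 258.] xy [636.5 152.1] size [ 6.7 28.6] long-axis yaw 14.6
top px [397. 206.] xy [ 573.2 -127.2] size [16.7 19.2] long-axis yaw 75.7
top px [321. 181.] xy [ 544.7 -210.2] size [15.7 18.6] long-axis yaw 174.4
top px [324.  81.] xy [ 443.2 -207.5] size [19.9 25.3] long-axis yaw 136.4
shift mm [ 80.3 -85.9 111.2] total [ 0.2676 -0.2864  0.3705] = 4 rows of [ 0.0669 -0.0716  0.0926] | twist 138.8deg = 20 rows of 0.0606
```

```bash
python3 -c "
from h import *
go(463.3,-119.9,90,79.5)"
```

```text
shift mm [ 77.5  89.2 141.3] total [0.2582 0.2973 0.4708] = 5 rows of [0.0516 0.0595 0.0942] | twist 100.3deg = 15 rows of 0.0584
```

Emit:
apply_moves(series="0.0516 0.0595 0.0942 0 0;0.0516 0.0595 0.0942 0 0;0.0516 0.0595 0.0942 0 0;0.0516 0.0595 0.0942 0 0;0.0516 0.0595 0.0942 0 0")

```text
time: 3.17
tool_pos: [462.5, -118.6, 88.9]
tcp_rot: [180.0, 0.0, 180.0]
ft_force: [0.4, -1.4, -0.2]
finger_gap: 42.7
grip_force: 0.0
```

Emit:
apply_moves(series="0 0 0 0.0584 0;0 0 0 0.0584 0;0 0 0 0.0584 0;0 0 0 0.0584 0;0 0 0 0.0584 0")

```text
time: 3.58
tool_pos: [463.4, -119.2, 90.2]
tcp_rot: [180.0, 0.0, 146.2]
ft_force: [0.0, 0.6, -0.6]
finger_gap: 42.4
grip_force: 0.0
```

Emit:
apply_moves(series="0 0 0 0.0584 0;0 0 0 0.0584 0;0 0 0 0.0584 0;0 0 0 0.0584 0;0 0 0 0.0584 0")

```text
time: 4.0
tool_pos: [463.4, -119.3, 90.2]
tcp_rot: [180.0, 0.0, 112.7]
ft_force: [0.1, 0.6, -0.6]
finger_gap: 42.6
grip_force: 0.0
```

Emit:
apply_moves(series="0 0 0 0.0584 0;0 0 0 0.0584 0;0 0 0 0.0584 0;0 0 0 0.0584 0;0 0 0 0.0584 0")

```text
time: 4.42
tool_pos: [463.4, -119.3, 90.2]
tcp_rot: [180.0, -0.0, 79.3]
ft_force: [0.4, -0.4, -0.2]
finger_gap: 42.7
grip_force: 0.0
```

Emit:
apply_moves(series="0 0 0 0 0;0 0 0 0 0;0 0 0 0 0")

```text
time: 4.67
tool_pos: [463.4, -120.1, 90.1]
tcp_rot: [180.0, -0.0, 79.8]
ft_force: [-0.3, 0.8, 0.5]
finger_gap: 42.7
grip_force: 0.0
```

```bash
python3 -c "
from h import *
go(463.3,-119.9,15,79.5)
wrist('w3')"; python3 meas.py w3
```

```text
shift mm [ 0.2 -0.1 75.1] total [ 0.0007 -0.0004  0.2504] = 2 rows of [ 0.0004 -0.0002  0.1252] | twist 0.3deg = 1 rows of 0.0026
low px [459. 290.] xy [ 555.6 -199.9] size [14.1 49. ] long-axis yaw 171.3
low px [577. 275.] xy [ 643.5 -203.6] size [22.4 57.3] long-axis yaw 141.7
low px [479. 201.] xy [ 573.  -133.4] size [31.6 48.5] long-axis yaw 76.2
low px [321. 203.] xy [ 465.8 -113.9] size [41.4 51.9] long-axis yaw 107.8
low px [619. 130.] xy [671.1 -98.2] size [35.6 46.3] long-axis yaw 73.0
low px [330.   2.] xy [492.5   8.1] size [ 3.2 24.5] long-axis yaw 169.8
bar px [320. 218.] xy [ 463.3 -115.9] size [13.5 30. ] long-axis yaw 79.7
bar px [634. 143.] xy [ 652.5 -102.7] size [10.5 29.6] long-axis yaw 94.7
top px [582. 279.] xy [ 633.9 -195.5] size [15.8 23.8] long-axis yaw 141.4
top px [321. 194.] xy [ 465.7 -102.6] size [ 3.3 13.5] long-axis yaw 169.7
top px [489. 196.] xy [ 572.1 -122.9] size [18.6 18.7] long-axis yaw 168.3
top px [630. 131.] xy [655.3 -97.3] size [16.9 45.6] long-axis yaw 94.7
```

```bash
python3 -c "
from h import *
go(465,-117.9,15,79.5)"
```

```text
shift mm [ 2.7  1.2 75.1] total [0.0089 0.0041 0.2503] = 2 rows of [0.0044 0.002  0.1251] | twist 0.2deg = 1 rows of 0.0021
```

Emit:
apply_moves(series="0.0045 0.002 0.1 0 0;0.0045 0.002 0.1 0 0;0 0 0.05 0 0;0 0 0 0 0;0 0 0 0 0")

```text
time: 5.13
tool_pos: [464.1, -118.1, 14.5]
tcp_rot: [-179.9, -0.0, 79.6]
ft_force: [0.4, -0.1, -0.1]
finger_gap: 42.7
grip_force: 0.0
```

Emit:
apply_moves(series="0 0 0 0 1;0 0 0 0 1;0 0 0 0 1;0 0 0 0 1;0 0 0 0 1", squeeze=40)

```text
time: 5.55
tool_pos: [466.4, -119.1, 16.8]
tcp_rot: [179.8, 0.0, 79.5]
ft_force: [-1.4, 0.4, 7.5]
finger_gap: 12.9
grip_force: 40.2
```

Emit:
apply_moves(series="0 0 0 0 1;0 0 0 0 1;0 0 -0.13 0 1;0 0 -0.13 0 1;0 0 0 0 1")

```text
time: 5.97
tool_pos: [469.7, -120.2, 101.4]
tcp_rot: [179.3, 0.1, 79.5]
ft_force: [1.8, -0.2, 0.5]
finger_gap: 13.0
grip_force: 39.4
```

```bash
python3 -c "
from h import *
go(604.5,126.5,90,87.7)
wrist('w4')"
```

```text
shift mm [267.2  87.5  11.9] total [0.8905 0.2918 0.0396] = 7 rows of [0.1272 0.0417 0.0057] | twist -8.2deg = 2 rows of -0.0357
```

View pics/w4.png

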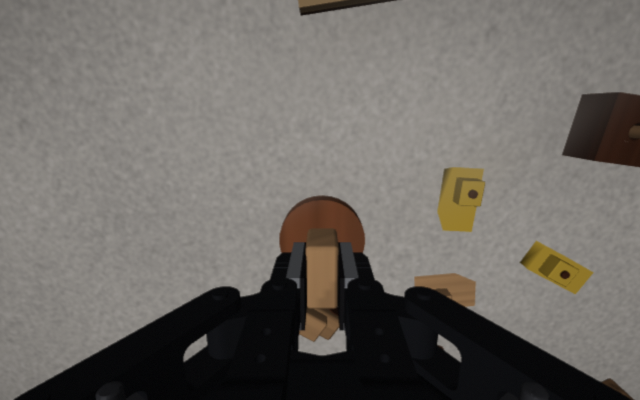

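```bash
python3 - <<'E'
from h import *
d=snapshot("wrist");tc=d["tool_from_camera"]
P=cloud(d["depth"],d["intrinsics"],tc)
m=(abs(P[...,1])<14)&(abs(P[...,0])<26)&(P[...,2]>-32)&(P[...,2]<-10); 
h=d["frame"].astype(int); m&=(h[...,2]>h[...,0]+30)
m=cv2.morphologyEx(m.astype(np.uint8),cv2.MORPH_OPEN,np.ones((3,3)))
cs,_=cv2.findContours(m,cv2.RETR_EXTERNAL,cv2.CHAIN_APPROX_NONE);c=max(cs,key=cv2.contourArea)
z=np.median(P[...,2][m>0]);print("bar top tool z",z,c[:,0].min(0),c[:,0].max(0))
q=cast(c[:,0],d["intrinsics"],tc,z)[:,:2].astype(np.float32);print(cv2.minAreaRect(q),q.min(0),q.max(0))
E
```

```text
bar top tool z -17.21533726582362 [306 240] [337 308]
((2.6262073516845703, -0.16283941268920898), (31.85195541381836, 12.918758392333984), 0.0678011029958725) [-13.305695   -6.6139655] [18.556364   6.3047876]
```

```bash
python3 -c "
from h import *
s=sense();print(s['tool_pos'],s['ft_force'])
go(604.5,30,120,87.7)"
```

```text
[ 467.00930781 -119.27564726   95.95338425] [ 0.26478906  0.27270414 -1.16722978]
shift mm [171.8 108.2 -23.6] total [ 0.5726  0.3606 -0.0786] = 5 rows of [ 0.1145  0.0721 -0.0157] | twist -8.2deg = 2 rows of -0.0357
```

Emit:
apply_moves(series="0.1145 0.072 -0.016 0 1;0.1145 0.072 -0.016 0 1;0.1145 0.072 -0.016 0 1;0.1145 0.072 -0.016 0 1;0.1145 0.072 -0.016 0 1")

```text
time: 6.48
tool_pos: [602.4, 32.3, 115.6]
tcp_rot: [-179.9, 0.0, 79.5]
ft_force: [1.4, -1.5, 0.6]
finger_gap: 13.4
grip_force: 39.4
```

Emit:
apply_moves(series="0 0 0 -0.036 1;0 0 0 -0.036 1;0 0 0 0 1;0 0 0 0 1;0 0 0 0 1")

```text
time: 6.9
tool_pos: [601.6, 30.4, 116.1]
tcp_rot: [-179.9, 0.0, 87.6]
ft_force: [-0.0, 0.1, -0.3]
finger_gap: 13.2
grip_force: 39.4
```

```bash
cat > pock.py <<'E'
from h import *
import sys
s=sense();print(s['tool_pos'],s['tcp_rot'])
f,D,K,T=wrist(sys.argv[1]); P=cloud(D,K,T);Z=P[...,2]
g=cv2.cvtColor(f,cv2.COLOR_BGR2GRAY); 
m=((Z>13)&(Z<24)&(D>0)).astype(np.uint8)
cs,h=cv2.findContours(m,cv2.RETR_CCOMP,cv2.CHAIN_APPROX_NONE)
for c,hh in zip(cs,h[0]):
    if hh[3]<0 or len(c)<60: continue
    q=cast(c[:,0],K,T,18)[:,:2].astype(np.float32); r=cv2.minAreaRect(q); M=cv2.moments(q.reshape(-1,1,2))
    print(c[:,0].mean(0).round(),np.round(r[0],1),np.round(r[1],1),round(r[2],1),"centroid",round(M["m10"]/M["m00"],1),round(M["m01"]/M["m00"],1),"x",q[:,0].min(),q[:,0].max(),"y",q[:,1].min(),q[:,1].max())
E
python3 pock.py w5
```

```text
[601.5834605   30.43402916 116.12029572] [-1.79915176e+02  1.56033846e-03  8.76028770e+01]
[222. 174.] [528.2  54.9] [36.5 44.6] 87.6 centroid 528.3 56.5 x 506.15942 550.63196 y 36.495686 73.85341
[217.  72.] [531.1 127.7] [58.4 47.8] 88.2 centroid 533.2 127.5 x 507.23926 555.6155 y 98.28609 156.75623
[319.  65.] [602.3 129.6] [50.7 44.9] 52.0 centroid 604.0 129.2 x 581.5631 626.4723 y 100.1633 154.51312
```

View pics/w5.png

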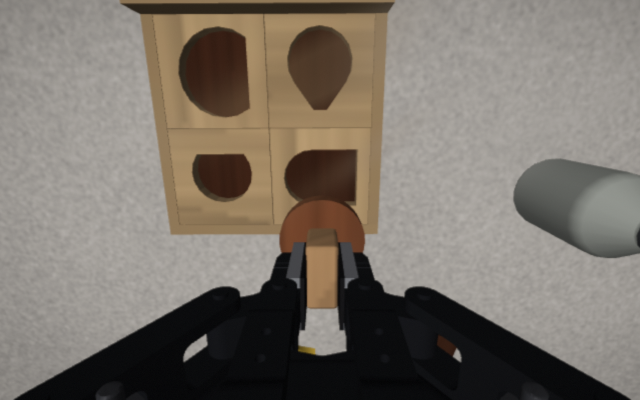

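```bash
python3 -c "
from h import *
go(604.1,124.2,45,87.7)"
```

```text
shift mm [93.9 -1.5 71.4] total [ 0.3131 -0.005   0.2381] = 3 rows of [ 0.1044 -0.0017  0.0794] | twist -0.1deg = 1 rows of -0.0008
```

Emit:
apply_moves(series="0.1044 -0.0017 0 0 1;0.1044 -0.0017 0 0 1;0.1044 -0.0017 0 0 1;0 0 0.12 0 1;0 0 0.118 0 1")

```text
time: 7.37
tool_pos: [607.4, 126.6, 48.3]
tcp_rot: [179.6, -0.1, 87.8]
ft_force: [0.2, -0.4, -1.3]
finger_gap: 13.3
grip_force: 39.4
```

Emit:
apply_moves(series="0 0 0 0 1;0 0 0 0 1;0 0 0 0 1")

```text
time: 7.62
tool_pos: [605.1, 124.2, 47.1]
tcp_rot: [179.9, -0.0, 87.7]
ft_force: [0.3, -0.3, -0.1]
finger_gap: 13.2
grip_force: 39.4
```

Emit:
apply_moves(series="0 0 0.01 0 1;0 0 0.01 0 1;0 0 0.01 0 1;0 0 0.01 0 1;0 0 0 0 1")

```text
time: 8.03
tool_pos: [604.2, 124.5, 33.2]
tcp_rot: [-180.0, 0.0, 87.7]
ft_force: [-0.7, -0.4, -1.0]
finger_gap: 13.2
grip_force: 39.4
```

Emit:
apply_moves(series="0 0 0.01 0 1;0 0 0.01 0 1;0 0 0 0 1")

```text
time: 8.28
tool_pos: [603.9, 124.6, 26.7]
tcp_rot: [-179.9, 0.0, 87.8]
ft_force: [-0.6, 0.8, -1.2]
finger_gap: 13.3
grip_force: 39.4
```

Emit:
apply_moves(series="0 0 0.008 0 1;0 0 0.006 0 1;0 0 0 0 1;0 0 0 0 1")

```text
time: 8.62
tool_pos: [604.4, 124.7, 23.3]
tcp_rot: [-180.0, 0.0, 87.8]
ft_force: [0.0, -0.5, -0.8]
finger_gap: 13.3
grip_force: 39.4
```

Emit:
apply_moves(series="0 0 0 0 0.3;0 0 0 0 0.2;0 0 0 0 0;0 0 0 0 0;0 0 0 0 0")

```text
time: 9.03
tool_pos: [604.6, 124.7, 23.5]
tcp_rot: [180.0, -0.0, 87.8]
ft_force: [0.4, -0.7, -0.4]
finger_gap: 41.9
grip_force: 0.0
```

Emit:
apply_moves(series="0 0 -0.13 0 0;0 0 -0.13 0 0;0 0 -0.1 0 0;0 0 0 0 0;0 0 0 0 0")

```text
time: 9.45
tool_pos: [606.7, 125.0, 134.9]
tcp_rot: [179.6, -0.1, 87.8]
ft_force: [-0.1, 0.1, -0.7]
finger_gap: 42.7
grip_force: 0.0
```

```bash
python3 - <<'E'
from h import *
s=sense();print(s['tool_pos'],s['tcp_rot'])
f,D,K,T=wrist('w6');P=cloud(D,K,T)
m=(abs(P[...,0]-604)<8)&(abs(P[...,1]-125)<22)&(P[...,2]>20);print("bar top z",np.median(P[...,2][m]),m.sum())
m=(abs(P[...,0]-604)<70)&(abs(P[...,1]-90)<70)&(P[...,2]>12)&(P[...,2]<24);print("tile z",np.median(P[...,2][m]))
go(464,-290,90,37.5)
E
```

```text
[606.7365829  124.9710974  134.90578475] [ 1.79646380e+02 -5.71632245e-02  8.77662008e+01]
bar top z 214.6331740522114 4275
tile z 16.238155513936874
shift mm [-420.  -124.9   42. ] total [-1.3999 -0.4165  0.14  ] = 11 rows of [-0.1273 -0.0379  0.0127] | twist 50.3deg = 8 rows of 0.0548
```

Emit:
apply_moves(series="-0.1273 -0.0379 0 0 0;-0.1273 -0.0379 0 0 0;-0.1273 -0.0379 0 0 0;-0.1273 -0.0379 0 0 0;-0.1273 -0.0379 0 0 0")

```text
time: 9.92
tool_pos: [538.0, -65.0, 129.1]
tcp_rot: [-179.8, -0.0, 87.8]
ft_force: [0.2, -0.3, 0.1]
finger_gap: 42.7
grip_force: 0.0
```

Emit:
apply_moves(series="-0.1273 -0.0379 0 0 0;-0.1273 -0.0379 0 0 0;-0.1273 -0.0379 0 0 0;-0.1273 -0.0379 0 0 0;-0.1273 -0.0379 0 0 0")

```text
time: 10.33
tool_pos: [473.9, -253.4, 129.3]
tcp_rot: [-179.8, -0.1, 87.8]
ft_force: [0.5, 0.3, -0.5]
finger_gap: 42.6
grip_force: 0.0
```

Emit:
apply_moves(series="-0.1273 -0.0379 0.04 0 0;0 0 0 0.0548 0;0 0 0 0.0548 0;0 0 0 0.0548 0;0 0 0 0.0548 0")

```text
time: 10.75
tool_pos: [461.6, -289.8, 116.9]
tcp_rot: [-179.8, -0.0, 62.3]
ft_force: [-0.4, -0.7, -1.1]
finger_gap: 42.8
grip_force: 0.0
```

Emit:
apply_moves(series="0 0 0 0.0548 0;0 0 0 0.0548 0;0 0 0 0.0548 0;0 0 0 0.0548 0;0 0 0 0 0")

```text
time: 11.17
tool_pos: [462.0, -289.3, 117.2]
tcp_rot: [-179.8, 0.1, 37.2]
ft_force: [-0.2, 0.5, 0.4]
finger_gap: 42.6
grip_force: 0.0
```

Emit:
apply_moves(series="0 0 0 0 0;0 0 0 0 0")

```text
time: 11.33
tool_pos: [462.6, -289.7, 118.3]
tcp_rot: [-179.9, 0.0, 37.7]
ft_force: [-0.8, 0.4, -0.1]
finger_gap: 42.8
grip_force: 0.0
```

```bash
python3 -c "
from h import *
s=sense();print(s['tool_pos'],s['tcp_rot'])
wrist('w7')
go(465.5,-290,17,37.5)";python3 meas.py w7
```

```text
[ 462.55142007 -289.73148143  118.2761733 ] [-1.79894134e+02  2.80553417e-02  3.77405371e+01]
shift mm [  2.2   1.9 101.6] total [0.0072 0.0065 0.3386] = 3 rows of [0.0024 0.0022 0.1129] | twist 0.2deg = 1 rows of 0.0018
low px [326. 196.] xy [ 465.  -291.7] size [39.7 52.3] long-axis yaw 36.7
low px [226. 156.] xy [ 446.2 -209.4] size [24.3 49.7] long-axis yaw 136.3
low px [375. 122.] xy [ 533.9 -283.5] size [34.8 41.6] long-axis yaw 83.9
low px [596.  48.] xy [ 670.9 -376.2] size [65.5 67.3] long-axis yaw 109.6
low px [313.  32.] xy [ 554.4 -210.5] size [23.5 48.4] long-axis yaw 174.7
bar px [326. 209.] xy [ 465.3 -291.4] size [13.6 30.1] long-axis yaw 37.5
bar px [215. 160.] xy [ 445.9 -208.3] size [19.  24.6] long-axis yaw 134.8
bar px [378. 125.] xy [ 532.9 -282.6] size [14.  29.6] long-axis yaw 173.6
bar px [304.  37.] xy [ 544.9 -211. ] size [5.9 6.5] long-axis yaw 73.6
top px [215. 159.] xy [ 444.6 -207.6] size [20.  27.4] long-axis yaw 135.9
top px [304.  38.] xy [ 545.6 -210.4] size [16.5 17.9] long-axis yaw 174.6
top px [605.  47.] xy [ 664.2 -371.1] size [53.  56.3] long-axis yaw 19.4
```

```bash
python3 -c "
from h import *
go(464.9,-291.4,18,37.5)"
```

```text
shift mm [  0.8   2.7 100.6] total [0.0028 0.0089 0.3353] = 3 rows of [0.0009 0.003  0.1118] | twist 0.2deg = 1 rows of 0.0018
```

Emit:
apply_moves(series="0.0009 0.003 0.112 0 0;0.0009 0.003 0.112 0 0;0.0009 0.003 0.08 0 0;0 0 0.031 0 0;0 0 0 0 0")

```text
time: 11.8
tool_pos: [463.2, -290.2, 15.8]
tcp_rot: [-179.7, 0.1, 37.6]
ft_force: [0.4, -0.8, -0.8]
finger_gap: 42.4
grip_force: 0.0
```

Emit:
apply_moves(series="0 0 0 0 0;0 0 0 0 0;0 0 0 0 1;0 0 0 0 1;0 0 0 0 1")

```text
time: 12.22
tool_pos: [466.5, -292.7, 20.6]
tcp_rot: [179.8, -0.0, 37.5]
ft_force: [-0.5, 0.7, 5.2]
finger_gap: 12.9
grip_force: 41.0
```

Emit:
apply_moves(series="0 0 0 0 1;0 0 0 0 1;0 0 0 0 1;0 0 0 0 1;0 0 0 0 1")

```text
time: 12.63
tool_pos: [466.5, -292.7, 20.6]
tcp_rot: [179.8, -0.0, 37.5]
ft_force: [-1.4, 0.4, 7.4]
finger_gap: 12.8
grip_force: 41.3
```

Emit:
apply_moves(series="0 0 -0.1 0 1;0 0 -0.1 0 1;0 0 -0.1 0 1;0 0 0 0 1;0 0 0 0 1")

```text
time: 13.05
tool_pos: [467.1, -293.2, 111.9]
tcp_rot: [179.7, -0.1, 37.5]
ft_force: [-0.4, 0.2, -1.0]
finger_gap: 13.1
grip_force: 40.2
```

Emit:
apply_moves(series="0 0 0 0 1;0 0 0 0 1")

```text
time: 13.22
tool_pos: [464.6, -291.2, 107.5]
tcp_rot: [-179.9, 0.0, 37.5]
ft_force: [-0.4, -0.3, -2.3]
finger_gap: 12.6
grip_force: 40.2
```

```bash
python3 -c "
from h import *
s=sense();print(s['tool_pos'],s['tcp_rot'])
go(601.3,51.3,110,-2.3)"
```

```text
[ 464.55558465 -291.20597866  107.45204604] [-1.79869868e+02  3.73325140e-02  3.75290427e+01]
shift mm [ 317.1 -188.3   -2.3] total [ 1.0569 -0.6278 -0.0078] = 9 rows of [ 0.1174 -0.0698 -0.0009] | twist 39.8deg = 6 rows of 0.0579
```

Emit:
apply_moves(series="0.1174 -0.0698 0 0 1;0.1174 -0.0698 0 0 1;0.1174 -0.0698 0 0 1;0.1174 -0.0698 0 0 1;0.1174 -0.0698 0 0 1")

```text
time: 13.63
tool_pos: [540.5, -99.5, 107.2]
tcp_rot: [-179.9, 0.1, 37.5]
ft_force: [0.2, -0.7, -0.2]
finger_gap: 12.7
grip_force: 40.2
```

Emit:
apply_moves(series="0.1174 -0.0698 0 0 1;0.1174 -0.0698 0 0 1;0.1174 -0.0698 0 0 1;0.1174 -0.0698 0 0 1;0 0 0 0.0579 1")

```text
time: 14.05
tool_pos: [602.4, 57.7, 107.1]
tcp_rot: [-179.8, -0.0, 31.3]
ft_force: [0.1, 0.2, -0.4]
finger_gap: 13.0
grip_force: 40.2
```

Emit:
apply_moves(series="0 0 0 0.0579 1;0 0 0 0.0579 1;0 0 0 0.0579 1;0 0 0 0.0579 1;0 0 0 0.0579 1")

```text
time: 14.47
tool_pos: [600.7, 50.8, 106.7]
tcp_rot: [180.0, 0.2, -2.6]
ft_force: [-0.3, 0.4, -0.9]
finger_gap: 13.1
grip_force: 40.2
```

Emit:
apply_moves(series="0 0 0.1 0 1;0 0 0.07 0 1;0 0 0 0 1;0 0 0 0 1;0 0 0 0 1")

```text
time: 14.88
tool_pos: [601.9, 50.7, 58.0]
tcp_rot: [180.0, 0.0, -2.3]
ft_force: [-0.1, -0.3, 0.3]
finger_gap: 13.0
grip_force: 40.2
```

```bash
python3 -c "
from h import *
s=sense();print(s['tool_pos'],s['tcp_rot'])
go(601.3,51.3,40,-2.3)
wrist('w8')"
```

```text
[601.90362865  50.68621858  58.01663021] [ 1.79997454e+02  4.16911966e-02 -2.27572001e+00]
shift mm [-0.6 -0.6 18. ] total [-0.002  -0.002   0.0601] = 1 rows of [-0.002  -0.002   0.0601] | twist 0.0deg = 1 rows of 0.0002
```

View pics/w8.png

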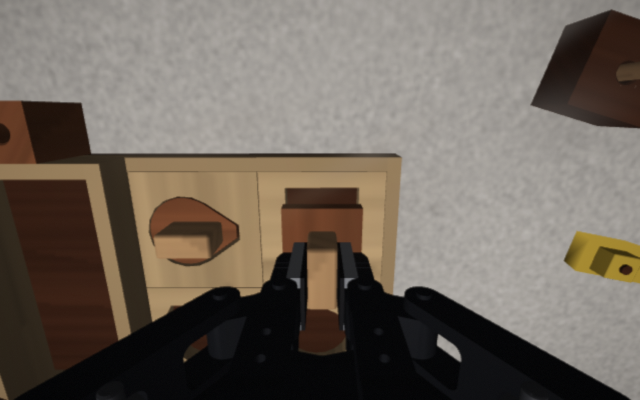

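Emit:
apply_moves(series="-0.002 -0.002 0.04 0 1;0 0 0.02 0 1;0 0 0 0 1;0 0 0 0 1;0 0 0 0 1")

```text
time: 15.35
tool_pos: [601.5, 51.3, 40.0]
tcp_rot: [-180.0, 0.0, -2.3]
ft_force: [0.3, -1.1, -0.8]
finger_gap: 12.8
grip_force: 40.2
```

Emit:
apply_moves(series="0 0 0.01 0 1;0 0 0.01 0 1;0 0 0.01 0 1;0 0 0 0 1;0 0 0 0 1")

```text
time: 15.77
tool_pos: [602.1, 51.2, 30.9]
tcp_rot: [180.0, -0.1, -2.3]
ft_force: [4.1, -1.0, -2.9]
finger_gap: 13.1
grip_force: 39.8
```

Emit:
apply_moves(series="0 0 0.008 0 1;0 0 0.005 0 1;0 0 0 0 1;0 0 0 0 1;0 0 0 0 1")

```text
time: 16.18
tool_pos: [602.2, 51.1, 27.3]
tcp_rot: [180.0, -0.1, -2.3]
ft_force: [5.2, -1.9, 0.5]
finger_gap: 13.0
grip_force: 40.2
```

Emit:
apply_moves(series="0.002 0 0.006 0 1;0 0 0 0 1;0 0 0 0 1;0 0 0 0 0.5;0 0 0 0 0.2")

```text
time: 16.6
tool_pos: [601.1, 51.5, 24.7]
tcp_rot: [-180.0, 0.1, -2.3]
ft_force: [-0.3, -0.8, 0.1]
finger_gap: 31.8
grip_force: 0.0
```

Emit:
apply_moves(series="0 0 0 0 0.1;0 0 0 0 0.1;0 0 0 0 0.1;0 0 0 0 0.1")

```text
time: 16.93
tool_pos: [601.7, 51.4, 24.9]
tcp_rot: [-180.0, 0.0, -2.3]
ft_force: [0.2, 0.2, 0.4]
finger_gap: 38.1
grip_force: 0.0
```

Emit:
apply_moves(series="0 0 -0.1 0 0;0 0 -0.1 0 0;0 0 -0.1 0 0;0 0 0 0 0;0 0 0 0 0")

```text
time: 17.35
tool_pos: [604.0, 51.3, 118.1]
tcp_rot: [-180.0, -0.3, -2.3]
ft_force: [-0.4, 0.7, -0.2]
finger_gap: 42.5
grip_force: 0.0
```

```bash
python3 - <<'E'
from h import *
s=sense();print(s['tool_pos'],s['tcp_rot'])
f,D,K,T=wrist('w9');P=cloud(D,K,T)
go(532.6,-282.5,115,-5)
E
python3 meas.py w9
```

```text
[604.03791137  51.32174382 118.12577249] [-179.9863081    -0.3025047    -2.27758185]
shift mm [-56.6 336.3   0.8] total [-0.1888  1.1211  0.0026] = 9 rows of [-0.021   0.1246  0.0003] | twist 2.7deg = 1 rows of 0.0237
low px [629. 250.] xy [ 551.  -196.7] size [22.6 50. ] long-axis yaw 12.3
low px [550. 229.] xy [ 574.  -131.8] size [24.1 54.1] long-axis yaw 76.0
low px [633. 146.] xy [ 636.4 -182.2] size [14.6 30.1] long-axis yaw 12.3
low px [537.  85.] xy [ 684.6 -106.3] size [51.1 60.3] long-axis yaw 71.8
bar px [220. 213.] xy [605.8 124.8] size [16.6 33.1] long-axis yaw 87.7
bar px [321. 217.] xy [600.7  52.1] size [13.9 32.6] long-axis yaw 177.7
bar px [545.  84.] xy [683.4 -96.9] size [42.8 43.6] long-axis yaw 71.7
top px [551. 233.] xy [ 577.6 -120.3] size [16.6 22.1] long-axis yaw 76.0
top px [229. 204.] xy [611.4 121.7] size [13.2 31.8] long-axis yaw 65.6
top px [ 90. 130.] xy [667.4 209.6] size [5.9 7.5] long-axis yaw 37.3
top px [543.  84.] xy [683.7 -99.8] size [45.1 48.2] long-axis yaw 71.9
```

View pics/w9.png

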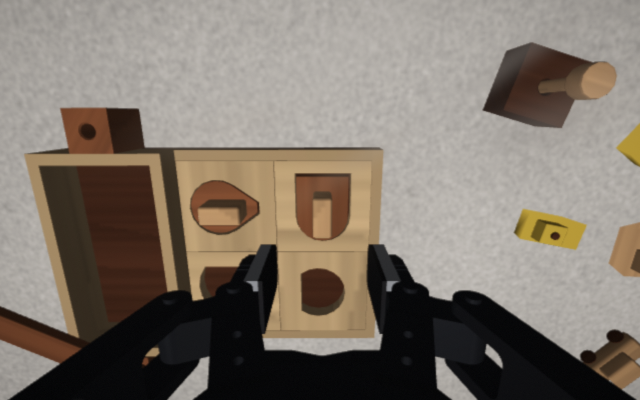

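Emit:
apply_moves(series="-0.021 0.1246 0 0 0;-0.021 0.1246 0 0 0;-0.021 0.1246 0 0 0;-0.021 0.1246 0 0 0;-0.021 0.1246 0 0 0")

```text
time: 17.82
tool_pos: [561.1, -135.2, 113.0]
tcp_rot: [-179.9, 0.2, -2.2]
ft_force: [-0.2, -0.9, 0.2]
finger_gap: 42.7
grip_force: 0.0
```

Emit:
apply_moves(series="-0.021 0.1246 0 0 0;-0.021 0.1246 0 0 0;-0.021 0.1246 0 0 0;-0.021 0.1246 0 0 0;0 0 0 0.0237 0")

```text
time: 18.23
tool_pos: [528.9, -288.4, 113.1]
tcp_rot: [179.9, 0.2, -5.2]
ft_force: [0.8, 0.2, -0.7]
finger_gap: 42.4
grip_force: 0.0
```

Emit:
apply_moves(series="0 0 0 0 0;0 0 0 0 0;0 0 0 0 0")

```text
time: 18.48
tool_pos: [531.5, -281.2, 113.8]
tcp_rot: [-179.9, 0.1, -4.9]
ft_force: [0.2, -0.7, -0.0]
finger_gap: 43.1
grip_force: 0.0
```

```bash
python3 - <<'E'
from h import *
w=np.load("w9.npz");P=cloud(w["depth"],w["K"],w["T"])
for n,(u,v) in dict(dropbar=(215,216),archbar=(322,225),archplate=(305,195),dropplate=(205,195),tile=(265,170)).items(): print(n,np.median(P[v-2:v+3,u-2:u+3,2]).round(1))
s=sense();print(s['tool_pos'],s['tcp_rot'])
wrist('w10')
go(532.8,-282.7,18,-5)
E
python3 meas.py w10
```

```text
dropbar 40.1
archbar 40.0
archplate 16.2
dropplate 15.8
tile 16.1
[ 531.53631004 -281.21902366  113.82760402] [-1.79919198e+02  1.12715197e-01 -4.87774650e+00]
shift mm [ 1.2  1.6 96.2] total [0.004  0.0055 0.3207] = 3 rows of [0.0013 0.0018 0.1069] | twist 0.1deg = 1 rows of 0.0013
low px [326. 199.] xy [ 531.9 -283.5] size [41.  41.1] long-axis yaw 83.3
low px [227. 182.] xy [ 554.2 -210.7] size [26.  47.7] long-axis yaw 174.5
low px [119. 165.] xy [ 574.6 -131.2] size [25.1 49.4] long-axis yaw 76.8
low px [198.  53.] xy [ 645.3 -204.9] size [28.1 48.4] long-axis yaw 141.4
low px [450.  17.] xy [ 647.5 -379. ] size [30.9 67.5] long-axis yaw 85.1
low px [43. 21.] xy [ 677. -104.] size [31.8 52.3] long-axis yaw 71.8
bar px [326. 207.] xy [ 535.4 -283.9] size [13.7 30.3] long-axis yaw 173.6
bar px [183.  60.] xy [ 637.9 -202.8] size [5.4 5.6] long-axis yaw 78.6
bar px [26. 17.] xy [ 670.1 -113.4] size [24.5 30.2] long-axis yaw 71.9
top px [224. 196.] xy [ 548.  -211.5] size [17.1 18.5] long-axis yaw 175.1
top px [101. 167.] xy [ 576.1 -129.3] size [16.8 20.9] long-axis yaw 76.1
top px [186.  61.] xy [ 638.1 -202. ] size [17.7 17.9] long-axis yaw 141.9
top px [455.  15.] xy [ 645.1 -375.4] size [26.4 57.3] long-axis yaw 85.1
top px [32. 20.] xy [ 672.1 -110.8] size [26.6 36.8] long-axis yaw 71.8
```

```bash
python3 -c "
from h import *
go(533.3,-283.2,19,-6.2)"
```

```text
shift mm [ 1.7  2.1 95.2] total [0.0058 0.007  0.3174] = 3 rows of [0.0019 0.0023 0.1058] | twist 1.3deg = 1 rows of 0.0118
```

Emit:
apply_moves(series="0.002 0.0023 0.12 0 0;0.002 0.0023 0.1 0 0;0.002 0.0023 0.067 0 0;0 0 0.03 0.012 0;0 0 0 0 0")

```text
time: 18.95
tool_pos: [531.9, -282.5, 17.1]
tcp_rot: [-179.9, 0.3, -6.4]
ft_force: [-0.3, 1.2, -0.7]
finger_gap: 42.9
grip_force: 0.0
```

Emit:
apply_moves(series="0 0 0 0 0;0 0 0 0 0;0 0 0 0 1;0 0 0 0 1;0 0 0 0 1")

```text
time: 19.37
tool_pos: [534.6, -285.4, 21.8]
tcp_rot: [179.9, -0.1, -6.4]
ft_force: [0.4, 0.9, 5.5]
finger_gap: 12.8
grip_force: 43.5
```

Emit:
apply_moves(series="0 0 0 0 1;0 0 0 0 1;0 0 0 0 1;0 0 0 0 1")

```text
time: 19.7
tool_pos: [534.6, -285.4, 21.7]
tcp_rot: [179.9, -0.1, -6.4]
ft_force: [-0.6, 1.1, 6.9]
finger_gap: 12.8
grip_force: 43.7
```

Emit:
apply_moves(series="0 0 -0.1 0 1;0 0 -0.1 0 1;0 0 -0.1 0 1;0 0 0 0 1;0 0 0 0 1")

```text
time: 20.12
tool_pos: [535.4, -286.1, 113.4]
tcp_rot: [179.8, -0.3, -6.4]
ft_force: [-0.5, 0.4, -0.4]
finger_gap: 13.0
grip_force: 42.9
```

Emit:
apply_moves(series="0 0 0 0 1;0 0 0 0 1")

```text
time: 20.28
tool_pos: [532.6, -284.3, 108.5]
tcp_rot: [-179.9, 0.1, -6.4]
ft_force: [-0.8, -0.1, -0.1]
finger_gap: 12.8
grip_force: 42.9
```

```bash
python3 -c "
from h import *
s=sense();print(s['tool_pos'],s['tcp_rot'])
go(528.5,55,110,87.7)"
```

```text
[ 532.61455971 -284.25818878  108.48475698] [-1.79935663e+02  1.32591981e-01 -6.37593485e+00]
shift mm [ -41.8 -336.7   -1. ] total [-0.1392 -1.1223 -0.0035] = 9 rows of [-0.0155 -0.1247 -0.0004] | twist -94.1deg = 14 rows of -0.0586
```

Emit:
apply_moves(series="-0.0155 -0.1247 0 0 1;-0.0155 -0.1247 0 0 1;-0.0155 -0.1247 0 0 1;-0.0155 -0.1247 0 0 1;-0.0155 -0.1247 0 0 1")

```text
time: 20.7
tool_pos: [529.7, -94.5, 108.2]
tcp_rot: [-180.0, 0.2, -6.4]
ft_force: [0.8, -0.1, -1.3]
finger_gap: 12.8
grip_force: 42.9
```

Emit:
apply_moves(series="-0.0155 -0.1247 0 0 1;-0.0155 -0.1247 0 0 1;-0.0155 -0.1247 0 0 1;-0.0155 -0.1247 0 0 1;0 0 0 -0.0586 1")

```text
time: 21.12
tool_pos: [527.5, 60.6, 108.3]
tcp_rot: [-179.9, 0.2, 0.2]
ft_force: [0.8, -0.5, 0.6]
finger_gap: 12.6
grip_force: 42.9
```

Emit:
apply_moves(series="0 0 0 -0.0586 1;0 0 0 -0.0586 1;0 0 0 -0.0586 1;0 0 0 -0.0586 1;0 0 0 -0.0586 1")

```text
time: 21.53
tool_pos: [528.1, 54.5, 108.2]
tcp_rot: [-179.9, 0.2, 34.3]
ft_force: [0.3, 0.3, -1.0]
finger_gap: 12.7
grip_force: 42.9
```

Emit:
apply_moves(series="0 0 0 -0.0586 1;0 0 0 -0.0586 1;0 0 0 -0.0586 1;0 0 0 -0.0586 1;0 0 0 -0.0586 1")

```text
time: 21.95
tool_pos: [528.1, 54.4, 108.2]
tcp_rot: [-179.8, 0.1, 67.8]
ft_force: [-0.6, 0.2, -0.3]
finger_gap: 13.1
grip_force: 42.9
```

Emit:
apply_moves(series="0 0 0 -0.0586 1;0 0 0 -0.0586 1;0 0 0 -0.0586 1;0 0 0.1 0 1;0 0 0.07 0 1")

```text
time: 22.37
tool_pos: [529.0, 54.4, 57.4]
tcp_rot: [-180.0, 0.0, 87.7]
ft_force: [-0.3, -0.8, -0.8]
finger_gap: 13.2
grip_force: 43.0
```

Emit:
apply_moves(series="0 0 0 0 1;0 0 0 0 1;0 0 0 0 1")

```text
time: 22.62
tool_pos: [529.3, 54.4, 59.3]
tcp_rot: [-180.0, 0.0, 87.6]
ft_force: [0.6, 0.0, 0.6]
finger_gap: 12.7
grip_force: 42.9
```

```bash
python3 -c "
from h import *
s=sense();print(s['tool_pos'],s['tcp_rot'])
go(528.5,55,40,87.7)
wrist('w11')"
```

```text
[529.26242529  54.43028302  59.31109663] [-1.79958887e+02  2.19456966e-03  8.76345197e+01]
shift mm [ 0.5 -0.8 19.3] total [ 0.0018 -0.0026  0.0644] = 1 rows of [ 0.0018 -0.0026  0.0644] | twist -0.1deg = 1 rows of -0.0006
```

View pics/w11.png

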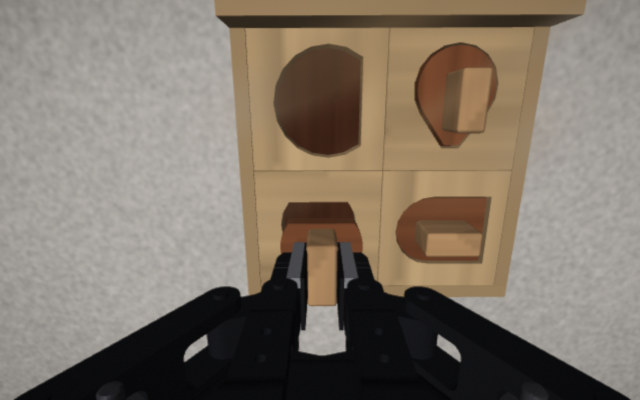

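Emit:
apply_moves(series="0.002 -0.0043 0.04 0 1;0 0 0.025 0 1;0 0 0 0 1;0 0 0 0 1;0 0 0 0 1")

```text
time: 23.08
tool_pos: [528.1, 55.1, 39.6]
tcp_rot: [-180.0, 0.0, 87.6]
ft_force: [-0.5, -0.0, -0.9]
finger_gap: 12.8
grip_force: 42.9
```

Emit:
apply_moves(series="0 0 0.01 0 1;0 0 0.01 0 1;0 0 0.01 0 1;0 0 0 0 1;0 0 0 0 1")

```text
time: 23.5
tool_pos: [527.8, 55.1, 30.3]
tcp_rot: [-180.0, 0.0, 87.6]
ft_force: [-0.3, -0.1, -0.1]
finger_gap: 12.7
grip_force: 43.0
```

Emit:
apply_moves(series="0 0 0.006 0 1;0 0 0.005 0 1;0 0 0 0 1;0 0 0 0 1;0 0 0 0 1")

```text
time: 23.92
tool_pos: [528.4, 55.1, 27.8]
tcp_rot: [180.0, -0.0, 87.6]
ft_force: [-1.8, 0.7, 5.9]
finger_gap: 12.6
grip_force: 43.7
```

Emit:
apply_moves(series="0 0 0 0 0.5;0 0 0 0 0.2;0 0 0 0 0.1;0 0 0 0 0.1;0 0 0 0 0.1")

```text
time: 24.33
tool_pos: [528.0, 55.1, 27.1]
tcp_rot: [-180.0, 0.0, 87.6]
ft_force: [0.2, -0.4, 0.4]
finger_gap: 38.7
grip_force: 0.0
```

Emit:
apply_moves(series="0 0 -0.1 0 0;0 0 -0.1 0 0;0 0 -0.1 0 0;0 0 0 0 0;0 0 0 0 0")

```text
time: 24.75
tool_pos: [530.1, 55.1, 119.9]
tcp_rot: [179.7, -0.0, 87.6]
ft_force: [-0.2, 0.0, 0.1]
finger_gap: 42.8
grip_force: 0.0
```

```bash
python3 - <<'E'
from h import *
s=sense();print(s['tool_pos'],s['tcp_rot'])
f,D,K,T=wrist('w12');P=cloud(D,K,T);Z=P[...,2]
m=(abs(P[...,0]-528)<20)&(abs(P[...,1]-55)<35)&(Z>0)&(Z<60);h,e=np.histogram(Z[m],bins=np.arange(0,60,2));print([(int(b),int(a)) for a,b in zip(h,e) if a>30])
ys=np.hypot(P[...,0]-528.3,P[...,1]-73.5+4)<2; print("near flat", np.median(Z[ys]))
go(444.5,-208.5,110,135.8)
E
```

```text
[530.10631356  55.11364631 119.89904828] [ 1.79701912e+02 -1.44281097e-02  8.76414575e+01]
[(10, 45), (14, 1232), (16, 2167), (38, 330), (40, 420)]
near flat 29.99161058314246
shift mm [-266.8  -73.3    7.8] total [-0.8894 -0.2442  0.0259] = 7 rows of [-0.1271 -0.0349  0.0037] | twist -48.2deg = 7 rows of -0.0600
```

Emit:
apply_moves(series="-0.1271 -0.0349 0 0 0;-0.1271 -0.0349 0 0 0;-0.1271 -0.0349 0 0 0;-0.1271 -0.0349 0 0 0;-0.1271 -0.0349 0 0 0")

```text
time: 25.22
tool_pos: [465.9, -134.1, 115.3]
tcp_rot: [-179.8, -0.1, 87.7]
ft_force: [1.8, -0.3, -0.4]
finger_gap: 42.5
grip_force: 0.0
```

Emit:
apply_moves(series="-0.1271 -0.0349 0 0 0;-0.1271 -0.0349 0 0 0;0 0 0 -0.06 0;0 0 0 -0.06 0;0 0 0 -0.06 0")

```text
time: 25.63
tool_pos: [442.2, -209.0, 115.2]
tcp_rot: [-179.9, -0.2, 108.5]
ft_force: [0.3, 0.2, -0.9]
finger_gap: 42.2
grip_force: 0.0
```

Emit:
apply_moves(series="0 0 0 -0.06 0;0 0 0 -0.06 0;0 0 0 -0.06 0;0 0 0 -0.06 0;0 0 0 0 0")

```text
time: 26.05
tool_pos: [442.7, -207.9, 115.3]
tcp_rot: [-180.0, -0.2, 136.1]
ft_force: [-0.1, -0.1, 0.8]
finger_gap: 42.9
grip_force: 0.0
```

Emit:
apply_moves(series="0 0 0 0 0;0 0 0 0 0")

```text
time: 26.22
tool_pos: [443.3, -208.2, 116.3]
tcp_rot: [-180.0, -0.1, 135.5]
ft_force: [1.0, -0.2, -0.3]
finger_gap: 42.7
grip_force: 0.0
```

```bash
python3 -c "
from h import *
s=sense();print(s['tool_pos'],s['tcp_rot'])
wrist('w13')
go(445.5,-209,7,135.8)"; python3 meas.py w13|grep -v 6[0-9][0-9]
```

```text
[ 443.3166982  -208.22344805  116.29422125] [-1.79977699e+02 -9.55241889e-02  1.35534010e+02]
shift mm [ -2.    1.  109.6] total [-0.0068  0.0032  0.3652] = 3 rows of [-0.0023  0.0011  0.1217] | twist -0.2deg = 1 rows of -0.0020
low px [499. 248.] xy [ 573.4 -132.6] size [35.5 48.4] long-axis yaw 76.4
low px [322. 204.] xy [ 445.5 -209.6] size [23.4 49.2] long-axis yaw 136.2
bar px [323. 206.] xy [ 440.4 -204.9] size [18.7 24.4] long-axis yaw 135.5
top px [515. 250.] xy [ 570.2 -126.2] size [19.1 19.2] long-axis yaw 75.9
top px [322. 205.] xy [ 441.3 -205.8] size [19.3 26.7] long-axis yaw 135.5
```

Emit:
apply_moves(series="-0.0023 0.001 0.12 0 0;-0.0023 0.001 0.12 0 0;-0.0023 0.001 0.09 0 0;0 0 0.035 0 0;0 0 0 0 0")

```text
time: 26.68
tool_pos: [443.4, -207.8, 4.7]
tcp_rot: [-179.9, -0.4, 135.7]
ft_force: [0.6, 0.6, -0.3]
finger_gap: 42.8
grip_force: 0.0
```

Emit:
apply_moves(series="0 0 0 0 0;0 0 0 0 0;0 0 0 0 1;0 0 0 0 1;0 0 0 0 1")

```text
time: 27.1
tool_pos: [447.6, -210.4, 10.0]
tcp_rot: [180.0, 0.2, 135.8]
ft_force: [-0.1, 1.1, 6.5]
finger_gap: 20.5
grip_force: 39.3
```

Emit:
apply_moves(series="0 0 0 0 1;0 0 0 0 1;0 0 0 0 1;0 0 0 0 1")

```text
time: 27.43
tool_pos: [447.6, -210.4, 10.0]
tcp_rot: [179.9, 0.2, 135.8]
ft_force: [-0.3, -0.7, 6.7]
finger_gap: 20.5
grip_force: 39.3
```

Emit:
apply_moves(series="0 0 -0.12 0 1;0 0 -0.12 0 1;0 0 -0.12 0 1;0 0 0 0 1;0 0 0 0 1")

```text
time: 27.85
tool_pos: [448.6, -210.9, 120.1]
tcp_rot: [179.9, 0.5, 135.8]
ft_force: [-1.1, -0.4, -1.4]
finger_gap: 20.6
grip_force: 39.7
```

Emit:
apply_moves(series="0 0 0 0 1;0 0 0 0 1")

```text
time: 28.02
tool_pos: [445.3, -209.0, 114.8]
tcp_rot: [-180.0, -0.1, 135.8]
ft_force: [0.3, 0.2, -0.2]
finger_gap: 20.6
grip_force: 39.7
```

```bash
python3 -c "
from h import *
s=sense();print(s['tool_pos'],s['tcp_rot'])
go(610,207.5,120,177.7)"
```

```text
[ 445.27890607 -208.96089612  114.82387461] [-1.79977615e+02 -8.71542449e-02  1.35765120e+02]
shift mm [172.5 413.3  -5.1] total [ 0.575   1.3777 -0.0169] = 11 rows of [ 0.0523  0.1252 -0.0015] | twist -41.9deg = 6 rows of -0.0610
```

Emit:
apply_moves(series="0.0523 0.1252 -0.0015 0 1;0.0523 0.1252 -0.0015 0 1;0.0523 0.1252 -0.0015 0 1;0.0523 0.1252 -0.0015 0 1;0.0523 0.1252 -0.0015 0 1")

```text
time: 28.43
tool_pos: [519.9, -18.2, 116.3]
tcp_rot: [-179.9, -0.1, 135.7]
ft_force: [1.9, 0.1, 0.2]
finger_gap: 20.6
grip_force: 39.7
```

Emit:
apply_moves(series="0.0523 0.1252 -0.0015 0 1;0.0523 0.1252 -0.0015 0 1;0.0523 0.1252 -0.0015 0 1;0.0523 0.1252 -0.0015 0 1;0.0523 0.1252 -0.0015 0 1")

```text
time: 28.85
tool_pos: [594.7, 171.1, 118.1]
tcp_rot: [-179.8, -0.1, 135.8]
ft_force: [2.0, -1.6, -0.3]
finger_gap: 20.7
grip_force: 39.7
```

Emit:
apply_moves(series="0.0523 0.1252 -0.0015 0 1;0 0 0 -0.061 1;0 0 0 -0.061 1;0 0 0 -0.061 1;0 0 0 -0.061 1")

```text
time: 29.27
tool_pos: [609.1, 207.2, 118.1]
tcp_rot: [-179.9, -0.2, 164.1]
ft_force: [-0.7, -0.6, 0.1]
finger_gap: 20.4
grip_force: 39.8
```

Emit:
apply_moves(series="0 0 0 -0.061 1;0 0 0 -0.061 1;0 0 0 0 1;0 0 0 0 1;0 0 0 0 1")

```text
time: 29.68
tool_pos: [609.9, 206.9, 119.6]
tcp_rot: [-180.0, -0.1, 177.5]
ft_force: [-0.3, -0.7, -0.0]
finger_gap: 20.5
grip_force: 39.8
```

```bash
python3 -c "
from h import *
s=sense();print(s['tool_pos'],s['tcp_rot'])
go(610,207.5,18,177.7)"
```

```text
[609.9325517  206.85383983 119.5995975 ] [-1.79969183e+02 -9.85338460e-02  1.77465831e+02]
shift mm [ -0.2   0.7 101.6] total [-0.0007  0.0023  0.3387] = 3 rows of [-0.0002  0.0008  0.1129] | twist -0.2deg = 1 rows of -0.0020
```

Then fetch the boat at about (554.3, -211).

Emit:
apply_moves(series="0 0 0.12 0 1;0 0 0.1 0 1;0 0 0.07 0 1;0 0 0.03 0 1;0 0 0.015 0 1")

```text
time: 30.1
tool_pos: [608.8, 206.6, 17.7]
tcp_rot: [-179.9, -0.2, 177.6]
ft_force: [-1.2, -0.7, 0.4]
finger_gap: 20.7
grip_force: 39.8
```

Emit:
apply_moves(series="0 0 0.005 0 1;0 0 0 0 1;0 0 0 0 1;0 0 0 0 0.4;0 0 0 0 0.4")

```text
time: 30.52
tool_pos: [611.7, 207.3, 20.4]
tcp_rot: [180.0, 0.1, 177.7]
ft_force: [-0.1, 0.6, 0.4]
finger_gap: 25.7
grip_force: 0.0
```

Emit:
apply_moves(series="0 0 0 0 0.3;0 0 0 0 0.3;0 0 -0.06 0 0.3;0 0 -0.12 0 0.3;0 0 -0.12 0 0.3")

```text
time: 30.93
tool_pos: [608.7, 206.6, 107.6]
tcp_rot: [-179.9, -0.3, 177.7]
ft_force: [0.5, 0.6, 0.9]
finger_gap: 29.9
grip_force: 0.0
```

Emit:
apply_moves(series="0 0 -0.05 0 0.3;0 0 0 0 0.3;0 0 0 0 0.3;0 0 0 0 0.3")

```text
time: 31.27
tool_pos: [609.9, 206.9, 122.7]
tcp_rot: [-180.0, -0.1, 177.7]
ft_force: [0.4, -0.5, -0.2]
finger_gap: 30.1
grip_force: 0.0
```

```bash
python3 - <<'E'
from h import *
s=sense();print(s['tool_pos'],s['tcp_rot'])
f,D,K,T=wrist('w14');P=cloud(D,K,T);Z=P[...,2]
m=(abs(P[...,0]-610)<33)&(abs(P[...,1]-207)<30)&(Z>10)&(Z<45);q=P[m];print("car",m.sum(),np.percentile(q,[2,50,98],axis=0).round(1))
go(554.3,-211,115,174.7)
E
```

```text
[609.89308064 206.89189326 122.70728864] [-1.79977561e+02 -7.77622190e-02  1.77705136e+02]
car 1843 [[586.8 182.8  14. ]
 [606.5 207.2  31.3]
 [642.9 218.8  35.3]]
shift mm [  38.3 -419.6    7.4] total [ 0.1278 -1.3988  0.0245] = 11 rows of [ 0.0116 -0.1272  0.0022] | twist 3.0deg = 1 rows of 0.0263
```

Emit:
apply_moves(series="0.0116 -0.1272 0 0 0;0.0116 -0.1272 0 0 0;0.0116 -0.1272 0 0 0;0.0116 -0.1272 0 0 0;0.0116 -0.1272 0 0 0")

```text
time: 31.73
tool_pos: [583.7, 15.7, 121.6]
tcp_rot: [180.0, -0.2, 177.7]
ft_force: [1.0, 0.1, -0.7]
finger_gap: 42.7
grip_force: 0.0
```

Emit:
apply_moves(series="0.0116 -0.1272 0 0 0;0.0116 -0.1272 0 0 0;0.0116 -0.1272 0 0 0;0.0116 -0.1272 0 0 0;0.0116 -0.1272 0 0 0")

```text
time: 32.15
tool_pos: [558.8, -174.2, 121.7]
tcp_rot: [179.9, -0.2, 177.7]
ft_force: [-0.5, -0.1, 0.2]
finger_gap: 42.8
grip_force: 0.0
```

Emit:
apply_moves(series="0.0116 -0.1272 0 0 0;0 0 0.02 0.026 0;0 0 0 0 0;0 0 0 0 0;0 0 0 0 0")

```text
time: 32.57
tool_pos: [555.0, -209.5, 116.6]
tcp_rot: [179.9, -0.1, 174.9]
ft_force: [0.5, -0.8, 0.1]
finger_gap: 42.9
grip_force: 0.0
```

```bash
python3 -c "
from h import *
s=sense();print(s['tool_pos'],s['tcp_rot'])
wrist('w15')
go(555,-211,7,174.7)"; python3 meas.py w15
```

```text
[ 554.98533649 -209.51841041  116.59798023] [ 1.79933301e+02 -1.17552204e-01  1.74855039e+02]
shift mm [ 1.000e-01 -1.700e+00  1.101e+02] total [ 2.000e-04 -5.700e-03  3.669e-01] = 3 rows of [ 1.000e-04 -1.900e-03  1.223e-01] | twist 0.2deg = 1 rows of 0.0016
low px [340. 290.] xy [ 636.5 -199.9] size [26.7 30.1] long-axis yaw 142.4
low px [420. 215.] xy [ 572.8 -132.3] size [25.3 48.5] long-axis yaw 75.6
low px [320. 201.] xy [ 554.4 -210.6] size [21.8 47.5] long-axis yaw 174.1
top px [344. 296.] xy [ 627.2 -198.3] size [ 9.  18.4] long-axis yaw 84.8
top px [433. 221.] xy [ 572.8 -127.5] size [16.9 19.7] long-axis yaw 75.1
top px [320. 195.] xy [ 544.4 -209.9] size [15.4 18.7] long-axis yaw 174.8
```

View pics/w15.png

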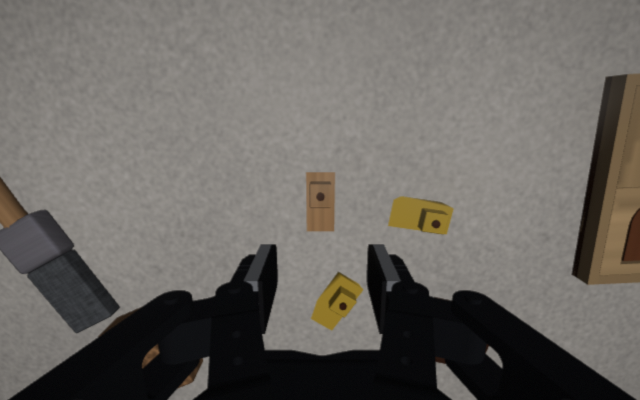

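Emit:
apply_moves(series="0 -0.004 0.12 0 0;0 0 0.12 0 0;0 0 0.09 0 0;0 0 0.034 0 0;0 0 0 0 0")

```text
time: 33.03
tool_pos: [553.0, -209.7, 5.2]
tcp_rot: [179.9, -0.3, 174.9]
ft_force: [-0.1, 0.3, -0.2]
finger_gap: 42.9
grip_force: 0.0
```

Emit:
apply_moves(series="0 0 0 0 0;0 0 0 0 0;0 0 0 0 1;0 0 0 0 1;0 0 0 0 1")

```text
time: 33.45
tool_pos: [557.2, -212.8, 11.2]
tcp_rot: [-179.9, 0.2, 174.7]
ft_force: [-0.4, 1.2, 6.8]
finger_gap: 20.3
grip_force: 39.1
```

Emit:
apply_moves(series="0 0 0 0 1;0 0 0 0 1;0 0 0 0 1;0 0 0 0 1")

```text
time: 33.78
tool_pos: [557.2, -212.8, 11.2]
tcp_rot: [-179.9, 0.2, 174.7]
ft_force: [-1.2, 1.8, 5.6]
finger_gap: 20.3
grip_force: 39.0
```

Emit:
apply_moves(series="0 0 -0.12 0 1;0 0 -0.12 0 1;0 0 -0.12 0 1;0 0 0 0 1;0 0 0 0 1")

```text
time: 34.2
tool_pos: [558.2, -213.5, 121.4]
tcp_rot: [-179.8, 0.5, 174.7]
ft_force: [0.8, 0.9, -1.7]
finger_gap: 20.5
grip_force: 39.6
```

Emit:
apply_moves(series="0 0 0 0 1;0 0 0 0 1")

```text
time: 34.37
tool_pos: [554.6, -211.7, 115.3]
tcp_rot: [180.0, -0.1, 174.7]
ft_force: [-0.2, -0.2, -0.5]
finger_gap: 20.5
grip_force: 39.6
```

```bash
python3 -c "
from h import *
s=sense();print(s['tool_pos'],s['tcp_rot'])
go(533,210,120,177.7)"
```

```text
[ 554.55074972 -211.65429128  115.3474833 ] [ 1.79959940e+02 -1.04216645e-01  1.74727396e+02]
shift mm [ 60.2 417.9  -4.3] total [ 0.2007  1.393  -0.0142] = 11 rows of [ 0.0182  0.1266 -0.0013] | twist -3.0deg = 1 rows of -0.0259
```

Emit:
apply_moves(series="0.0182 0.1266 -0.0013 0 1;0.0182 0.1266 -0.0013 0 1;0.0182 0.1266 -0.0013 0 1;0.0182 0.1266 -0.0013 0 1;0.0182 0.1266 -0.0013 0 1")

```text
time: 34.78
tool_pos: [543.9, -18.8, 116.6]
tcp_rot: [180.0, -0.2, 174.7]
ft_force: [0.4, -0.1, 0.2]
finger_gap: 20.2
grip_force: 39.6
```

Emit:
apply_moves(series="0.0182 0.1266 -0.0013 0 1;0.0182 0.1266 -0.0013 0 1;0.0182 0.1266 -0.0013 0 1;0.0182 0.1266 -0.0013 0 1;0.0182 0.1266 -0.0013 0 1")

```text
time: 35.2
tool_pos: [534.2, 172.7, 118.6]
tcp_rot: [-179.9, -0.2, 174.7]
ft_force: [1.4, 0.2, 1.0]
finger_gap: 20.3
grip_force: 39.6
```

Emit:
apply_moves(series="0.0182 0.1266 -0.0013 0 1;0 0 0 -0.026 1;0 0 0 0 1;0 0 0 0 1;0 0 0 0 1")

```text
time: 35.62
tool_pos: [533.4, 208.4, 119.7]
tcp_rot: [-179.9, -0.1, 177.6]
ft_force: [0.1, -0.3, -0.4]
finger_gap: 20.3
grip_force: 39.6
```

```bash
python3 -c "
from h import *
s=sense();print(s['tool_pos'],s['tcp_rot'])
go(533,210,20,177.7)"
```

```text
[533.4300261  208.3739461  119.68230458] [-1.79941575e+02 -1.05885554e-01  1.77583565e+02]
shift mm [ 0.3  1.7 99.7] total [0.001  0.0057 0.3323] = 3 rows of [0.0003 0.0019 0.1108] | twist -0.1deg = 1 rows of -0.0010
```

Emit:
apply_moves(series="0 0.004 0.12 0 1;0 0 0.1 0 1;0 0 0.07 0 1;0 0 0.025 0 1;0 0 0.014 0 1")

```text
time: 36.03
tool_pos: [532.7, 209.0, 20.1]
tcp_rot: [-179.9, -0.2, 177.6]
ft_force: [-0.0, 0.2, 0.0]
finger_gap: 20.5
grip_force: 39.6
```

Emit:
apply_moves(series="0 0 0.004 0 1;0 0 0 0 1;0 0 0 0 1;0 0 0 0 0.4;0 0 0 0 0.4")

```text
time: 36.45
tool_pos: [535.0, 211.0, 22.3]
tcp_rot: [180.0, 0.1, 177.7]
ft_force: [-0.3, 0.2, 0.4]
finger_gap: 25.8
grip_force: 0.0
```

Emit:
apply_moves(series="0 0 0 0 0.3;0 0 0 0 0.3;0 0 -0.06 0 0.3;0 0 -0.12 0 0.3;0 0 -0.12 0 0.3")

```text
time: 36.87
tool_pos: [532.2, 210.2, 110.1]
tcp_rot: [-179.9, -0.2, 177.7]
ft_force: [0.5, 0.6, 1.3]
finger_gap: 30.1
grip_force: 0.0
```

Emit:
apply_moves(series="0 0 -0.12 0 0.3;0 0 -0.12 0 0.3;0 0 -0.08 0 0.3;0 0 0 0 0.3;0 0 0 0 0.3")

```text
time: 37.28
tool_pos: [535.3, 211.2, 209.5]
tcp_rot: [179.9, 0.3, 177.7]
ft_force: [0.4, 0.2, -0.5]
finger_gap: 29.7
grip_force: 0.0
```

```bash
python3 - <<'E'
from h import *
s=sense();print(s['tool_pos'],s['tcp_rot'])
f,D,K,T=wrist('w16');P=cloud(D,K,T);Z=P[...,2]
for n,x in (("boat",533),("car",610)):
    m=(abs(P[...,0]-x)<30)&(abs(P[...,1]-209)<25)&(Z>8)&(Z<45);q=P[m];print(n,m.sum(),np.percentile(q,[2,50,98],axis=0).round(1).tolist())
m=((Z>68)&(Z<84)&(P[...,1]>250)&(P[...,1]<380)&(P[...,0]>450)&(P[...,0]<620)).astype(np.uint8)
cs,_=cv2.findContours(m,cv2.RETR_EXTERNAL,cv2.CHAIN_APPROX_NONE)
for c in cs:
    if cv2.contourArea(c)>20: print("knob",cv2.minEnclosingCircle(cast(c[:,0],K,T,76.2)[:,:2].astype(np.float32)),c[:,0].mean(0),np.median(Z[m>0]))
E
```

```text
[535.33621942 211.15252512 209.47071694] [179.91654459   0.25549332 177.71647837]
boat 977 [[508.7, 200.4, 18.7], [529.4, 211.1, 20.6], [555.1, 221.8, 33.8]]
car 861 [[586.6, 196.3, 14.8], [602.6, 207.5, 31.1], [632.0, 218.4, 35.4]]
knob ((532.3486938476562, 310.4427185058594), 9.086734771728516) [435.90566038 184.52830189] 75.78692966960855
```

View pics/w16.png

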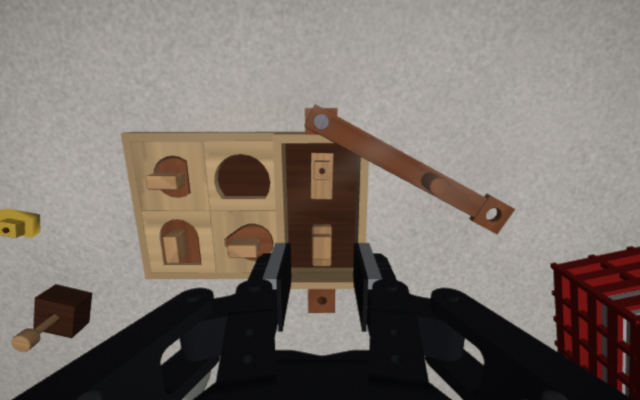

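```bash
python3 -c "
from h import *
go(532.8,311.2,120,240.2)"
```

```text
shift mm [  5.5 100.3  87.3] total [0.0182 0.3342 0.2909] = 4 rows of [0.0046 0.0835 0.0727] | twist -62.5deg = 9 rows of -0.0606
```

Emit:
apply_moves(series="0.0046 0.0835 0.0727 0 0;0.0046 0.0835 0.0727 0 0;0.0046 0.0835 0.0727 0 0;0.0046 0.0835 0.0727 0 0;0 0 0 -0.0606 0")

```text
time: 37.75
tool_pos: [527.3, 312.8, 111.1]
tcp_rot: [-179.9, -0.6, -175.4]
ft_force: [-0.7, 0.1, -1.4]
finger_gap: 42.7
grip_force: 0.0
```

Emit:
apply_moves(series="0 0 0 -0.0606 0;0 0 0 -0.0606 0;0 0 0 -0.0606 0;0 0 0 -0.0606 0;0 0 0 -0.0606 0")

```text
time: 38.17
tool_pos: [530.9, 310.4, 116.9]
tcp_rot: [179.9, -0.2, -140.3]
ft_force: [0.5, -0.2, -0.4]
finger_gap: 42.7
grip_force: 0.0
```

Emit:
apply_moves(series="0 0 0 -0.0606 0;0 0 0 -0.0606 0;0 0 0 -0.0606 0;0 0 0 0 0;0 0 0 0 0")

```text
time: 38.58
tool_pos: [531.3, 310.5, 117.7]
tcp_rot: [179.9, -0.2, -120.0]
ft_force: [1.0, -0.5, -0.6]
finger_gap: 42.6
grip_force: 0.0
```

Emit:
apply_moves(series="0 0 0 0 0;0 0 0 0 0")

```text
time: 38.75
tool_pos: [532.1, 310.9, 119.0]
tcp_rot: [180.0, -0.1, -120.0]
ft_force: [0.2, 0.8, 0.0]
finger_gap: 42.6
grip_force: 0.0
```

```bash
python3 - <<'E'
from h import *
s=sense();print(s['tool_pos'],s['tcp_rot'])
f,D,K,T=wrist('w17');P=cloud(D,K,T);Z=P[...,2]
m=((Z>68)&(Z<84)&(np.hypot(P[...,0]-532,P[...,1]-311)<25)).astype(np.uint8)
cs,_=cv2.findContours(m,cv2.RETR_EXTERNAL,cv2.CHAIN_APPROX_NONE)
for c in cs:
    if cv2.contourArea(c)>20: print("knob",cv2.minEnclosingCircle(cast(c[:,0],K,T,76.2)[:,:2].astype(np.float32)))
go(532.8,311.2,56,240.2)
E
```

```text
[532.11221432 310.85472502 118.95804835] [ 1.79963001e+02 -5.30507764e-02 -1.19960424e+02]
knob ((533.2603759765625, 310.6903076171875), 8.987825393676758)
shift mm [-0.5 -0.4 63.2] total [-0.0018 -0.0013  0.2107] = 2 rows of [-0.0009 -0.0006  0.1053] | twist -0.1deg = 1 rows of -0.0011
```

Good: knob centered. Descend, cage, sweep.

Emit:
apply_moves(series="0 0 0.1 0 0;0 0 0.08 0 0;0 0 0.03 0 0;0 0 0 0 0;0 0 0 0 0.5")

```text
time: 39.22
tool_pos: [532.3, 310.9, 56.7]
tcp_rot: [180.0, -0.1, -119.8]
ft_force: [0.4, 0.2, 1.2]
finger_gap: 31.9
grip_force: 0.0
```

Emit:
apply_moves(series="0 0 0 0 0.5;0 0 0 0 0.5;0 0 0 0 0.5")

```text
time: 39.47
tool_pos: [533.6, 311.6, 58.5]
tcp_rot: [-179.9, 0.1, -119.8]
ft_force: [-0.2, 0.0, 0.3]
finger_gap: 21.3
grip_force: 0.0
```

Emit:
apply_moves(series="0.0009 -0.0267 0 0.0349 0.5;0.0009 -0.0267 0 0.0349 0.5;0.0009 -0.0267 0 0.0349 0.5;0.0009 -0.0267 0 0.0349 0.5;0.0009 -0.0267 0 0.0349 0.5")

```text
time: 39.88
tool_pos: [564.0, 285.8, 57.9]
tcp_rot: [-180.0, 0.1, -140.0]
ft_force: [-1.9, -0.5, 0.6]
finger_gap: 21.1
grip_force: 0.4
```

Emit:
apply_moves(series="0.0009 -0.0267 0 0.0349 0.5;0.0009 -0.0267 0 0.0349 0.5;0.0009 -0.0267 0 0.0349 0.5;0.0009 -0.0267 0 0.0349 0.5;0.0009 -0.0267 0 0.0349 0.5")

```text
time: 40.3
tool_pos: [584.0, 251.2, 57.8]
tcp_rot: [180.0, 0.1, -160.0]
ft_force: [-0.8, 1.0, -0.7]
finger_gap: 21.5
grip_force: 0.4
```

Emit:
apply_moves(series="0.0009 -0.0267 0 0.0349 0.5;0.0009 -0.0267 0 0.0349 0.5;0.0009 -0.0267 0 0.0349 0.5;0.0009 -0.0267 0 0.0349 0.5;0 0 0 0 0.5")

```text
time: 40.72
tool_pos: [590.9, 218.8, 57.6]
tcp_rot: [-180.0, 0.1, -176.0]
ft_force: [-0.8, -0.1, -0.9]
finger_gap: 21.3
grip_force: 0.0
```

```bash
python3 - <<'E'
from h import *
s=sense();print(s['tool_pos'],s['tcp_rot'],s['ft_force'],s['finger_gap'])
print("target shut knob", np.array([476.3,212.8])+115*np.array([np.cos(np.radians(2.3)),-np.sin(np.radians(2.3))]))
E
```

```text
[590.87188249 218.83179181  57.63481164] [-1.7998941e+02  7.3892246e-02 -1.7603065e+02] [-0.79470903 -0.07033918 -0.92048618] 21.25001732434964
target shut knob [591.20735544 208.18484386]
```

Emit:
apply_moves(series="0.0009 -0.02 0 0.026 0.5;0.0009 -0.015 0 0.026 0.5;0 0 0 0 0.5;0 0 0 0 0.5")

```text
time: 41.05
tool_pos: [590.4, 209.7, 57.3]
tcp_rot: [180.0, 0.1, 178.4]
ft_force: [0.3, 0.2, -0.2]
finger_gap: 21.0
grip_force: 0.0
```

Emit:
apply_moves(series="0 -0.008 0 0 0.5;0 0 0 0 0.5;0 0 0 0 0.5")

```text
time: 41.3
tool_pos: [590.0, 207.1, 56.8]
tcp_rot: [180.0, 0.0, 178.3]
ft_force: [-0.4, 0.1, 0.8]
finger_gap: 21.8
grip_force: 0.1
```

Emit:
apply_moves(series="0 -0.008 0 0 0.5;0 0 0 0 0.5;0 0 0 0 0.5")

```text
time: 41.55
tool_pos: [590.0, 205.5, 56.8]
tcp_rot: [179.9, 0.0, 178.3]
ft_force: [1.0, 4.6, -0.8]
finger_gap: 21.5
grip_force: 2.5
```

Emit:
apply_moves(series="0 -0.008 0 0 0.5;0 0 0 0 0.5;0 0 0 0 0.5")

```text
time: 41.8
tool_pos: [590.0, 205.1, 56.9]
tcp_rot: [179.7, 0.1, 178.3]
ft_force: [1.3, 14.7, -2.9]
finger_gap: 21.8
grip_force: 7.2
```

Emit:
apply_moves(series="0 -0.006 0 0 0.5;0 0 0 0 0.5;0 0 0 0 0.5")

```text
time: 42.05
tool_pos: [590.0, 204.9, 56.9]
tcp_rot: [179.6, 0.1, 178.4]
ft_force: [2.9, 21.8, -6.4]
finger_gap: 21.2
grip_force: 10.6
```

Emit:
apply_moves(series="0 0.012 0 0 0.5;0 0.01 0 0 0.4;0 0 0 0 0.3;0 0 0 0 0.3;0 0 -0.05 0 0.3")

```text
time: 42.47
tool_pos: [587.6, 205.7, 68.3]
tcp_rot: [-179.9, -0.3, 178.2]
ft_force: [-1.0, -0.1, -0.5]
finger_gap: 29.8
grip_force: 0.0
```

Emit:
apply_moves(series="0 0 -0.12 0 0;0 0 -0.12 0 0;0 0 -0.12 0 0;0 0 0 0 0;0 0 0 0 0")

```text
time: 42.88
tool_pos: [592.3, 206.9, 183.7]
tcp_rot: [179.9, 0.4, 178.2]
ft_force: [-0.3, 0.4, 0.5]
finger_gap: 42.9
grip_force: 0.0
```

```bash
python3 - <<'E'
from h import *
s=sense();print(s['tool_pos'],s['tcp_rot'])
f,D,K,T=wrist('w18');P=cloud(D,K,T);Z=P[...,2]
m=((Z>68)&(Z<84)&(np.hypot(P[...,0]-591,P[...,1]-208)<25)).astype(np.uint8)
cs,_=cv2.findContours(m,cv2.RETR_EXTERNAL,cv2.CHAIN_APPROX_NONE)
for c in cs:
    if cv2.contourArea(c)>20: print("knob",cv2.minEnclosingCircle(cast(c[:,0],K,T,76.2)[:,:2].astype(np.float32)))
go(660,-107,170,178)
E
```

```text
[592.32776623 206.87580151 183.74654419] [179.91368617   0.38019193 178.22566274]
knob ((589.5595092773438, 208.48226928710938), 8.56692123413086)
shift mm [ -78.8 -311.3   11.1] total [-0.2627 -1.0376  0.0369] = 8 rows of [-0.0328 -0.1297  0.0046] | twist 0.2deg = 1 rows of 0.0020
```

Emit:
apply_moves(series="-0.0328 -0.1297 0.0046 0 0;-0.0328 -0.1297 0.0046 0 0;-0.0328 -0.1297 0.0046 0 0;-0.0328 -0.1297 0.0046 0 0;-0.0328 -0.1297 0.0046 0 0")

```text
time: 43.35
tool_pos: [632.0, 9.0, 170.3]
tcp_rot: [-180.0, -0.2, 178.3]
ft_force: [0.2, 0.0, 0.5]
finger_gap: 42.8
grip_force: 0.0
```

Emit:
apply_moves(series="-0.0328 -0.1297 0.0046 0 0;-0.0328 -0.1297 0.0046 0 0;-0.0328 -0.1297 0.0046 0 0;0 0 0 0 0;0 0 0 0 0")

```text
time: 43.77
tool_pos: [657.8, -109.3, 165.8]
tcp_rot: [180.0, -0.2, 178.0]
ft_force: [0.2, 1.3, 0.2]
finger_gap: 42.6
grip_force: 0.0
```

Emit:
apply_moves(series="-0.05 0 0 0 0;0 0 0 0 0;0 0 0 0 0;0 0 0 0 0")

```text
time: 44.1
tool_pos: [673.5, -105.8, 167.8]
tcp_rot: [180.0, -0.1, 178.3]
ft_force: [0.2, 0.7, 0.1]
finger_gap: 42.4
grip_force: 0.0
```

```bash
cat > pin.py <<'E'
from h import *
import sys
s=sense();print(s['tool_pos'],s['tcp_rot'])
f,D,K,T=wrist(sys.argv[1]);P=cloud(D,K,T);Z=P[...,2]
m=((Z>62)&(Z<78)&(np.hypot(P[...,0]-675,P[...,1]+107)<40)).astype(np.uint8)
cs,_=cv2.findContours(m,cv2.RETR_EXTERNAL,cv2.CHAIN_APPROX_NONE)
for c in cs:
    if cv2.contourArea(c)>20: print("pin top",np.percentile(Z[m>0],80),cv2.minEnclosingCircle(cast(c[:,0],K,T,71.2)[:,:2].astype(np.float32)),c[:,0].mean(0))
m=((Z>24)&(Z<33)&(np.hypot(P[...,0]-675,P[...,1]+107)<40)).astype(np.uint8)
c=max(cv2.findContours(m,cv2.RETR_EXTERNAL,cv2.CHAIN_APPROX_NONE)[0],key=cv2.contourArea);print("stand",cv2.minAreaRect(cast(c[:,0],K,T,28.2)[:,:2].astype(np.float32)))
E
python3 pin.py w19
```

```text
[ 673.51328504 -105.8053446   167.77973146] [ 1.79978574e+02 -9.34603141e-02  1.78334654e+02]
pin top 71.61776459263524 ((681.790283203125, -102.91798400878906), 10.745241165161133) [325.31506849 215.26027397]
stand ((683.0123291015625, -103.06600952148438), (43.8506965637207, 44.893211364746094), 71.73619842529297)
```

```bash
python3 -c "
from h import *
go(682,-103,54,178.3)"
```

```text
shift mm [ -8.5   3.2 114.1] total [-0.0282  0.0106  0.3803] = 3 rows of [-0.0094  0.0035  0.1268] | twist 0.0deg = 1 rows of 0.0002
```

Emit:
apply_moves(series="-0.0282 0.0106 0 0 0;0 0 0.12 0 0;0 0 0.08 0 0;0 0 0 0 0;0 0 0 0 0")

```text
time: 44.57
tool_pos: [680.8, -103.2, 106.8]
tcp_rot: [179.9, -0.3, 178.3]
ft_force: [-1.3, -0.2, -0.2]
finger_gap: 43.0
grip_force: 0.0
```

```bash
python3 pin.py w20; python3 -c "
from h import *
go(682,-103,54,178.3)"
```

```text
[ 680.79822754 -103.22214357  106.76438049] [179.94890156  -0.26711638 178.29277396]
pin top 71.59131217698202 ((681.3663330078125, -102.81372833251953), 10.943327903747559) [322.06060606 235.21212121]
stand ((682.9608154296875, -102.81957244873047), (43.98149108886719, 44.97233963012695), 71.86538696289062)
shift mm [ 0.4  0.7 55.2] total [0.0014 0.0022 0.184 ] = 2 rows of [0.0007 0.0011 0.092 ] | twist -0.0deg = 1 rows of -0.0001
```

Emit:
apply_moves(series="0 0.002 0.08 0 0;0 0 0.07 0 0;0 0 0.033 0 0;0 0 0 0 0;0 0 0 0 0")

```text
time: 45.03
tool_pos: [683.2, -103.6, 55.0]
tcp_rot: [-180.0, 0.0, 178.3]
ft_force: [0.0, -0.0, 0.1]
finger_gap: 42.5
grip_force: 0.0
```

Emit:
apply_moves(series="0 0 0 0 1;0 0 0 0 1;0 0 0 0 1;0 0 0 0 1;0 0 0 0 1", squeeze=40)

```text
time: 45.45
tool_pos: [684.4, -103.8, 56.2]
tcp_rot: [-180.0, 0.2, 178.3]
ft_force: [0.8, -0.0, 5.6]
finger_gap: 18.1
grip_force: 38.9
```

Emit:
apply_moves(series="0 0 0 0 1;0 0 0 0 1;0 0 0 0 1;0 0 0 0 1;0 0 0 0 1")

```text
time: 45.87
tool_pos: [684.4, -103.8, 56.2]
tcp_rot: [-180.0, 0.2, 178.3]
ft_force: [0.2, 0.7, 7.2]
finger_gap: 18.2
grip_force: 38.9
```

Emit:
apply_moves(series="0 0 -0.03 0 1;0 0 -0.06 0 1;0 0 -0.09 0 1;0 0 -0.12 0 1;0 0 -0.12 0 1")

```text
time: 46.28
tool_pos: [681.8, -103.3, 180.5]
tcp_rot: [180.0, -0.1, 178.3]
ft_force: [1.1, -0.8, 0.1]
finger_gap: 18.2
grip_force: 39.2
```

Emit:
apply_moves(series="0 0 0 0 1;0 0 0 0 1;0 0 0 0 1;0 0 0 0 1")

```text
time: 46.62
tool_pos: [681.9, -103.3, 178.2]
tcp_rot: [180.0, -0.1, 178.3]
ft_force: [-0.4, -0.2, -0.5]
finger_gap: 17.7
grip_force: 39.2
```

```bash
python3 -c "
from h import *
s=sense();print(s['tool_pos'],s['tcp_rot'],s['finger_gap'])
go(667,150,180,177.7)"
```

```text
[ 681.85414302 -103.29832431  178.20646319] [ 1.79972490e+02 -1.46556824e-01  1.78254726e+02] 17.720673635139132
shift mm [ 22.6 252.7  -1.6] total [ 0.0752  0.8424 -0.0054] = 7 rows of [ 0.0107  0.1203 -0.0008] | twist 0.6deg = 1 rows of 0.0048
```

Emit:
apply_moves(series="0.0107 0.1203 0 0 1;0.0107 0.1203 0 0 1;0.0107 0.1203 0 0 1;0.0107 0.1203 0 0 1;0.0107 0.1203 0 0 1")

```text
time: 47.03
tool_pos: [670.7, 78.8, 177.5]
tcp_rot: [-180.0, -0.2, 178.2]
ft_force: [-0.1, 1.2, -0.6]
finger_gap: 18.3
grip_force: 39.2
```

Emit:
apply_moves(series="0.0107 0.1203 0 0 1;0.0107 0.1203 0 0 1;0 0 0 0 1;0 0 0 0 1;0 0 0 0 1")

```text
time: 47.45
tool_pos: [667.2, 149.5, 178.0]
tcp_rot: [-179.9, -0.2, 178.3]
ft_force: [-0.3, -0.9, 0.1]
finger_gap: 18.2
grip_force: 39.2
```

```bash
python3 - <<'E'
from h import *
s=sense();print(s['tool_pos'],s['tcp_rot'])
f,D,K,T=wrist('w21');P=cloud(D,K,T);Z=P[...,2]
g=cv2.cvtColor(f,cv2.COLOR_BGR2GRAY)
# find batten end hole: not-batten (z<46) inside batten top region
m=((Z>45)&(Z<56)&(abs(P[...,0]-600)<110)&(abs(P[...,1]-206)<30)).astype(np.uint8)
cs,h=cv2.findContours(m,cv2.RETR_CCOMP,cv2.CHAIN_APPROX_NONE)
for c,hh in zip(cs,h[0]):
    if len(c)<12: continue
    q=cast(c[:,0],K,T,48.2)[:,:2].astype(np.float32);print("hole" if hh[3]>=0 else "outer",c[:,0].mean(0).round(),cv2.minAreaRect(q),cv2.minEnclosingCircle(q))
u,v=np.round(cv2.projectPoints(np.array([[666.,205,50]]),cv2.Rodrigues(T[:3,:3].T)[0],-T[:3,:3].T@T[:3,3],K,None)[0][0,0]).astype(int);print(u,v)
a=f[max(v-60,0):v+60,u-90:u+90];cv2.imwrite("pics/c21.png",cv2.resize(cv2.convertScaleAbs(a,alpha=1.6),None,fx=4,fy=4,interpolation=cv2.INTER_CUBIC))
E
```

```text
[667.16206055 149.47699363 178.03206558] [-1.79943541e+02 -1.51741003e-01  1.78302898e+02]
outer [392. 106.] ((601.4451904296875, 207.6706085205078), (30.578096389770508, 160.96902465820312), 87.73482513427734) ((601.5476684570312, 209.42489624023438), 81.3360366821289)
hole [386. 192.] ((666.2811279296875, 205.1088104248047), (13.96422004699707, 14.39455795288086), 44.272281646728516) ((666.5715942382812, 204.98892211914062), 7.5487284660339355)
387 192
```

View pics/c21.png

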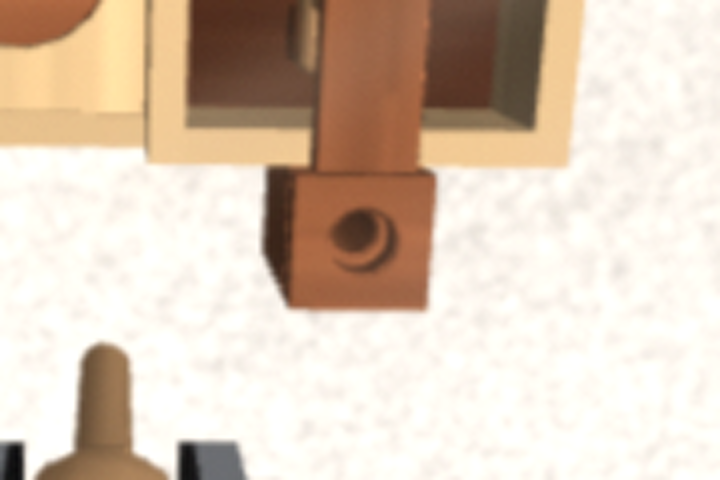

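```bash
python3 - <<'E'
from h import *
w=np.load("w21.npz");K,T=w["K"],w["T"];s=sense();Tt=Ttool(s)
print("lock",cast([(385.2,189.3)],K,T,38.2)[0].round(1))
z=Tt[2,3]-51; p=cast([(323.25,218.25)],K,T,z-0)[0]; print("foot edge world",p.round(1),"tool",(Tt[:3,:3].T@(p-Tt[:3,3])).round(1))
E
```

```text
lock [666.7 205.9  38.2]
foot edge world [662.4 150.7 127.3] tool [ 5.   1.9 51. ]
```

```bash
python3 -c "
from h import *
go(667.2,205.1,110,178.3)"
```

```text
shift mm [ 1.8 56.4 68.3] total [0.0061 0.188  0.2276] = 3 rows of [0.002  0.0627 0.0759] | twist -0.1deg = 1 rows of -0.0006
```

Emit:
apply_moves(series="0.003 0.094 0 0 1;0.003 0.094 0 0 1;0 0 0.1 0 1;0 0 0.09 0 1;0 0 0.038 0 1")

```text
time: 47.92
tool_pos: [665.9, 204.3, 106.5]
tcp_rot: [-179.9, -0.3, 178.2]
ft_force: [-1.0, 0.1, -2.8]
finger_gap: 18.2
grip_force: 39.3
```

Emit:
apply_moves(series="0 0 0 0 1;0 0 0 0 1;0 0 0 0 1;0 0 0 0 1")

```text
time: 48.25
tool_pos: [669.5, 205.8, 114.0]
tcp_rot: [179.9, 0.2, 178.2]
ft_force: [0.1, 0.2, 0.3]
finger_gap: 18.3
grip_force: 39.3
```

```bash
python3 -c "
from h import *
s=sense();print(s['tool_pos'],s['ft_force'])
go(667.2,205.1,98,178.3)"
```

```text
[669.5220754  205.8333499  114.00024352] [0.07286632 0.23329975 0.33295607]
shift mm [ 2.4 -0.8 16. ] total [ 0.0078 -0.0027  0.0533] = 1 rows of [ 0.0078 -0.0027  0.0533] | twist -0.1deg = 1 rows of -0.0008
```

Emit:
apply_moves(series="0 0 0 0 1;0 0 0 0 1;0 0 0 0 1;0 0 0 0 1;0 0 0 0 1")

```text
time: 48.67
tool_pos: [668.0, 206.2, 111.5]
tcp_rot: [180.0, 0.0, 178.3]
ft_force: [-0.1, 0.4, 1.1]
finger_gap: 18.1
grip_force: 39.3
```

```bash
python3 -c "
from h import *
s=sense();print(s['tool_pos'],s['ft_force'])
go(667.2,205.1,98,178.3)"
```

```text
[667.97106992 206.18730764 111.53545126] [-0.06239011  0.41612688  1.14980265]
shift mm [ 0.7 -1.1 13.5] total [ 0.0025 -0.0037  0.0451] = 1 rows of [ 0.0025 -0.0037  0.0451] | twist -0.0deg = 1 rows of -0.0003
```

Emit:
apply_moves(series="0.002 -0.003 0.015 0 1;0 0 0.015 0 1;0 0 0.015 0 1;0 0 0 0 1;0 0 0 0 1")

```text
time: 49.08
tool_pos: [666.7, 205.1, 96.8]
tcp_rot: [-180.0, -0.1, 178.3]
ft_force: [-0.2, 0.6, 0.2]
finger_gap: 18.5
grip_force: 39.3
```

Emit:
apply_moves(series="0 0 0 0 1;0 0 0 0 1;0 0 0 0 1")

```text
time: 49.33
tool_pos: [667.5, 205.3, 98.2]
tcp_rot: [180.0, 0.0, 178.3]
ft_force: [-0.4, 0.2, -0.7]
finger_gap: 18.4
grip_force: 39.3
```

Emit:
apply_moves(series="0 0 0.01 0 1;0 0 0.01 0 1;0 0 0.01 0 1;0 0 0 0 1;0 0 0 0 1")

```text
time: 49.75
tool_pos: [667.0, 205.2, 88.3]
tcp_rot: [-180.0, -0.1, 178.3]
ft_force: [-0.9, 0.4, -0.8]
finger_gap: 18.3
grip_force: 39.3
```

Emit:
apply_moves(series="0 0 0 0 1;0 0 0 0 1")

```text
time: 49.92
tool_pos: [667.4, 205.3, 89.0]
tcp_rot: [180.0, 0.0, 178.3]
ft_force: [0.3, 0.8, 0.5]
finger_gap: 18.1
grip_force: 39.3
```

Emit:
apply_moves(series="0 0 0.01 0 1;0 0 0.01 0 1;0 0 0.01 0 1;0 0 0 0 1;0 0 0 0 1")

```text
time: 50.33
tool_pos: [666.9, 205.2, 79.3]
tcp_rot: [-180.0, -0.1, 178.3]
ft_force: [0.2, -0.4, -0.4]
finger_gap: 18.4
grip_force: 39.3
```

Emit:
apply_moves(series="0 0 0.012 0 1;0 0 0.012 0 1;0 0 0.012 0 1;0 0 0 0 1;0 0 0 0 1")

```text
time: 50.75
tool_pos: [667.0, 205.2, 68.4]
tcp_rot: [-180.0, -0.1, 178.3]
ft_force: [0.6, 0.5, -0.9]
finger_gap: 18.0
grip_force: 39.3
```

Emit:
apply_moves(series="0 0 0.01 0 1;0 0 0.01 0 1;0 0 0 0 1;0 0 0 0 1")

```text
time: 51.08
tool_pos: [667.0, 205.2, 62.6]
tcp_rot: [-180.0, -0.0, 178.3]
ft_force: [0.8, -0.1, -0.8]
finger_gap: 17.9
grip_force: 39.3
```

Push down until contact.

Emit:
apply_moves(series="0 0 0.006 0 1;0 0 0 0 1;0 0 0 0 1")

```text
time: 51.33
tool_pos: [667.5, 205.3, 61.4]
tcp_rot: [180.0, 0.0, 178.3]
ft_force: [0.1, 1.2, 0.3]
finger_gap: 18.2
grip_force: 39.4
```

Emit:
apply_moves(series="0 0 0.005 0 1;0 0 0 0 1;0 0 0 0 1")

```text
time: 51.58
tool_pos: [668.3, 205.4, 61.2]
tcp_rot: [180.0, 0.1, 178.3]
ft_force: [-0.7, -0.2, 5.5]
finger_gap: 17.9
grip_force: 39.9
```

Emit:
apply_moves(series="0 0 0.003 0 1;0 0 0 0 1;0 0 0 0 1")

```text
time: 51.83
tool_pos: [668.7, 205.4, 61.1]
tcp_rot: [180.0, 0.2, 178.3]
ft_force: [-1.0, -0.6, 9.3]
finger_gap: 18.3
grip_force: 40.1
```

Emit:
apply_moves(series="0 0 -0.008 0 1;0 0 0 0 0.4;0 0 0 0 0.2;0 0 0 0 0;0 0 0 0 0")

```text
time: 52.25
tool_pos: [667.0, 205.2, 60.7]
tcp_rot: [-180.0, -0.0, 178.3]
ft_force: [-0.2, 0.4, -0.5]
finger_gap: 42.8
grip_force: 0.0
```

Emit:
apply_moves(series="0 0 -0.05 0 0;0 0 -0.12 0 0;0 0 -0.12 0 0;0 0 -0.12 0 0;0 0 -0.12 0 0")

```text
time: 52.67
tool_pos: [667.1, 205.2, 223.1]
tcp_rot: [180.0, 0.0, 178.3]
ft_force: [0.4, 0.2, -0.5]
finger_gap: 43.0
grip_force: 0.0
```

Emit:
apply_moves(series="0.13 0 0 0 0;0.13 0 0 0 0;0 0 0 0 0;0 0 0 0 0;0 0 0 0 0")

```text
time: 53.08
tool_pos: [589.6, 207.7, 221.6]
tcp_rot: [180.0, 0.1, 178.3]
ft_force: [0.1, -0.6, 1.3]
finger_gap: 43.0
grip_force: 0.0
```

```bash
python3 - <<'E'
from h import *
s=sense();print(s['tool_pos'],s['time'])
f,D,K,T=wrist('w22');P=cloud(D,K,T);Z=P[...,2]
r=lambda x,y,R:(np.hypot(P[...,0]-x,P[...,1]-y)<R)&(D>0)&(Z<100)
for n,x,y,R,lo in (("pin",667,205,14,55),("knob",590,208,14,66),("drop",604,124.6,20,30),("arch",601.5,51,20,30),("small",528,55,20,30)):
    m=r(x,y,R)&(Z>lo); q=P[m]; print(n,m.sum(),np.percentile(q,80,axis=0)[2].round(1) if len(q) else "-",np.median(q,axis=0).round(1) if len(q) else "")
for n,x,y in (("drop pl",604,141),("arch pl",601.5-20,51),("small pl",541,55)): print(n,np.median(Z[r(x,y,3)]).round(1))
E
```

```text
[589.59189921 207.74580441 221.64874241] 53.0833
pin 373 76.5 [663.7 205.7  75.9]
knob 254 76.6 [589.4 208.2  75.9]
drop 443 40.6 [602.5 126.1  39.9]
arch 496 40.6 [598.3  53.9  39.8]
small 510 40.8 [527.8  56.4  40.1]
drop pl 23.3
arch pl 16.2
small pl 16.2
```

```bash
python3 -c "
from h import *
print(hand_in())"
```

```text
the job is handed in; nothing more can be done
None
```

I packed the play set and handed it in at about 53 s: drop, arch and small are flat in their pockets, car and boat are in the bay, the keeper is shut, and the lock pin is fully down; big and house were not on the table.

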